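# Press the laser-cut panels in the toggle press

## Task

Stack all the plywood panels lying flat and square on the press's black pad and roll the timer's thumbwheel to 4; then swing the toggle clamp over onto the stack so that it stays down by itself, and leave it pressing for at least four seconds. After that swing the clamp fully back open, lay all the panels flat in the green tray (stacked is fine), roll the thumbwheel back to 0, and leave the spool, the can and the screwdriver alone.

Things in the scene. Friction and masses are not known exactly. Their poses are not given: they have to be found in the camera images.
- panel1: loose plywood panel 110 x 56 x 14 mm, about 60 g, at most three on the table (None if absent in this run). Origin: centre of its underside; x along the 110 mm length, z up, top with dark rings. Grasp it from above across the 56 mm width.
- panel2: loose plywood panel 110 x 56 x 14 mm, about 60 g, at most three on the table (None if absent in this run). Origin: centre of its underside; x along the 110 mm length, z up, top with dark rings. Grasp it from above across the 56 mm width.
- panel3: loose plywood panel 110 x 56 x 14 mm, about 60 g, at most three on the table (None if absent in this run). Origin: centre of its underside; x along the 110 mm length, z up, top with dark rings. Grasp it from above across the 56 mm width.
- press: fixed toggle press on an aluminium base 250 x 110 x 12 mm. Origin on the table under the pad's centre; its x axis runs along the base from the pad towards the clamp hinge (away from the robot), z up. The base spans x -75 to +175 mm, y +-55 mm. Two grey hinge cheeks at x 93 to 143 mm, y +-15 to +-25 mm, stand up to z 90 mm.
- pad (a point): centre of the top face of the press's black rubber pad, 124 mm along the press's x by 68 mm along its y, 16 mm above the table; axes as the press. Panels are stacked here, lengths along x; nothing walls them in.
- hinge (a point): hinge axis of the toggle clamp (along the press's y) at press x 110, z 77 mm, axes as the press. Its bolted-on weight passes over centre near joint value 0.9 and holds the clamp at either end (about 5 N at 0.1 m from the hinge to start it): push the standing arm towards the pad, or the handle away from the pad, until past the centre and it goes on by itself.
- clamp (a joint): toggle clamp angle q (rad); arm and handle are one rigid piece. 0: arm level over the pad, clamped (-0.07 on two panels, +0.06 on three); grows as the arm rises; 1.9: open stop. In the press's x, z the steel arm (20 wide, 14 thick, ends 118 mm from the hinge) runs from the hinge along (-cos q, sin q), the handle along (sin(q-0.35), cos(q-0.35)).
- handle_end (a point): on the clamp handle's axis 107 mm from the hinge, in the round end of its red grip (radius 9 mm; tip at 116 mm; nearer than 55 mm the bar has radius 6 mm). A dark steel weight, dia. 44, 50 mm wide, sits between arm and handle, centred 60 mm from the hinge, 0.75 rad from the arm. Clamped, the handle stands nearly upright, leaning over the pad; open, it lies level behind the hinge while the arm stands up, leaning back.
- foot (a point): lowest point (when the arm is level) of the clamp's rubber ball foot, radius 13 mm, 110 mm along the arm from the hinge and 26 mm below the arm's centre line. It comes down on the middle of the pad and presses with about 4 N.
- timer: fixed blue timer box 150 (x) x 100 (y) x 70 mm high. Origin: centre of its underside, z up; x is the direction in which the wheel's top moves when the number grows.
- axle (a point): axle of the thumbwheel (along the timer's y), 60 mm above the table in the middle of the timer box, axes as the timer. Push a ridge near the wheel's top with a fingertip from above: along the timer's +x the number grows, along -x it falls. Grey cheeks 50 mm long beside the wheel (y +-22 to +-30 mm) reach z 102 mm.
- wheel (a joint): thumbwheel angle (rad): digit k is uppermost, between the red marks, at 0.6283 k (0 at 0, 4 at 2.513); stops at 0 and 9. No clicks; friction holds it (about 3 N at the rim). Black drum, radius 48 mm, 34 mm wide, ten orange ridges 5 mm thick reaching radius 62 mm, midway between the white digits: with a digit uppermost the nearest ridges are 0.314 rad either side of the top.
- tray: fixed green tray, outside 160 (x) x 205 (y) mm, floor 5 mm thick with a 5 mm wide lip rising 3 mm above it (8 mm over the table). Origin: centre of its underside. Finished panels are laid flat in it, best lengths along its y.
- spool: bystander: blue spool lying flat, diameter 120, height 45 mm, origin centre of underside
- can: bystander: upright spray can, diameter 60, height 170 mm, origin centre of underside
- driver: bystander: screwdriver lying on the table, handle to its -x, origin on the underside
Not all that is in view belongs to the job. Leave any yellow look-alike of the timer alone.

How it is judged:
By the outcome, as a careful person would: the job done as asked, in the order asked, and still so for the second after the job is handed in, with the robot touching nothing.
Of panel1, panel2, panel3 only 2 to 3 are there at a start; the rules pass over those that are not, and their reading is None.
At some moment in a run one of panel1, panel2, panel3 may be knocked a few centimetres aside while the robot is not near it.
Once in a run the grip may slacken for a moment while it holds something.
It also fails if it takes over 210 s, if anything falls off the work surface, if the arm or the gripper's body presses on something with over 40 N, if the wrist force passes 120 N, or if a joint passes its speed limit or range.

## Robot

A 6-joint arm with a two-finger parallel gripper is mounted at the origin on the work surface. World frame = base frame: x ahead of the robot, y to its left, z up, the work surface at z = 0. Lengths are in m, angles in rad, forces in N, time in s.
With the tool pointing down it reaches from about 0.35 to 0.775 m from the base axis. Payload 7.3 kg.
Tool frame: the origin (TCP) lies on the centre line of the jaws, within the pads' length; the fingertips stand robot.nose_length ahead of it and the grasp point (between the pads) is the TCP (robot.nose_length is the distance from the TCP to the fingertips, in m); z points along the fingers, y is the direction in which the jaws open and shut (so a half turn about z gives the same grasp; the last joint's range is limited). The gripper opens to 92 mm and grips with 3 to 60 N. Pads are 19 mm wide; open, the fingers measure 130 mm over their backs; the gripper's body (75 mm by 190 mm) begins 47 mm behind the grasp point.
Start: joints at [-1.441, 0.342, 1.524, -0, 1.275, -0.146], TCP at [0.143, -0.505, 0.246] pointing down, gripper open.
Joint ranges: [-2.53, 2.53], [-0.77, 2.02], [0.04, 2.7], [-1, 4.14], [0.28, 2.66], [-3.11, 3.11]. Speed limits (rad/s): [2.57, 2.57, 3.14, 3.14, 3.14, 3.14].

## Interface

Orientations are given as [roll, pitch, yaw] about the fixed x, y, z axes, in that order (R = Rz(yaw) Ry(pitch) Rx(roll)).
In Python, from cell import robot, read_camera gives the robot as it stands.
- The arm moves only by the shell command python3 -m crank 'ROWS' [FORCE]. ROWS is JSON, a list of rows, each a list of 7 numbers: the shift along the tool's x, y, z in cm, then the turn, a rotation vector about the tool's x, y, z in degrees, then the opening, from 0 (shut) to 1 (fully open). In form: [[tx, ty, tz, wx, wy, wz, jaw], ...]. A call has 1 to 5 rows; each row is the pose to reach, as a shift and turn from the pose commanded when the call began, along the tool's axes at that moment; what a row does not reach only later rows make up. A row lasts 1/8 s, in which the tool goes at most 62.5 mm and 10.7 degrees, less where a joint would pass 70% of its speed; a pose out of reach is approached as far as the arm can. A call with a gripper value outside its range is refused whole. The fingers move at their own pace and stop on an object; FORCE is the grip in N (left out, the last holds). Time passes only in rows, so rows that repeat a pose let the fingers close. It gives the time, the measured TCP pose, the force and the opening at its end, in the units of the state.
- robot.observe(): the state, without advancing time (a new reading comes with each control period).
- read_camera(name): name is "scene" or "top"; returns a dict with "frame" (480x640x3 uint8, red, green, blue), "intrinsics" (3x3 intrinsics, pixels), "R" (3x3) and "t" (3): a world point X has camera coordinates R X + t. Camera axes: x right, y down, z forward; pixel columns grow to the right and rows downward; lengths in m; the calibration is good to about 2 mm. A picture is of the moment at which its call begins. There is no depth.
- robot.hand_in(): hands the job in, once; it reports no verdict.
The state is a dict: "time": time; "qpos": joint angles; "qvel": joint speeds; "joint_efforts": joint torques, N m; "tool_pos": TCP position; "tool_rot": TCP orientation; "contact_force": force on the tool from outside, world axes, zero at the start; "torque": the same for the moment, N m; "opening": finger opening in m.
Only numpy, scipy, OpenCV 4.12 (cv2) and the standard library are available. Lean on these libraries where they do the work, as an engineer would, in place of code of your own. Each camera call takes 0.05 s, during which the arm holds its last target.

## Working session

There is one attempt and no reset: what is moved stays moved. The work goes in short steps, Python scripts to look and compute and a shell command to move; the robot and the scene stay as the last step left them, time stands still between calls to the robot, and variables do not carry over. Pictures are saved under pics/ and viewed, and the job is handed in when it is done.

```bash
ls; mkdir -p pics
python3 - <<'E'
from cell import robot, read_camera
import cv2
for n in("scene","top"):
    c=read_camera(n); cv2.imwrite(f"pics/{n}0.png",c["frame"][:,:,::-1]); print(c["intrinsics"],c["R"],c["t"])
print(robot.observe(), robot.nose_length)
E
```

```text
pics
[[487.14596399   0.         318.80278613]
 [  0.         487.14596399 241.9335282 ]
 [  0.           0.           1.        ]] [[-0.80228174  0.59677495  0.01427091]
 [ 0.45004851  0.62038829 -0.64231978]
 [-0.39217386 -0.50889883 -0.76630388]] [ 0.44203696 -0.1442853   1.67540353]
[[546.95011683   0.         317.81297235]
 [  0.         546.95011683 238.26387943]
 [  0.           0.           1.        ]] [[ 0.01060609 -0.99990042  0.00930926]
 [-0.98565728 -0.0120222  -0.16833061]
 [ 0.16842576 -0.00739041 -0.98568664]] [-0.03596775  0.54132658  1.41947916]
{'time': 0.1, 'qpos': array([-1.44100449e+00,  3.42672108e-01,  1.52486981e+00, -3.21104495e-05,
        1.27540539e+00, -1.46021457e-01]), 'qvel': array([-0.00105916, -0.00111075, -0.00259637, -0.00011075,  0.000178  ,
       -0.00156936]), 'joint_efforts': array([ 1.81027335e-03, -4.32004416e+01, -2.44694620e+01,  7.18646217e-02,
        5.26230584e-02, -3.73600074e-05]), 'tool_pos': array([ 0.14293324, -0.50483919,  0.24512259]), 'tool_rot': array([-3.14024794e+00, -1.66726863e-04,  2.75822555e-01]), 'contact_force': array([ 0.38226332, -0.14865205,  0.12317847]), 'torque': array([ 0.04066001,  0.02734465, -0.01626465]), 'opening': 0.09203134208998302} 0.019
```

View pics/scene0.png

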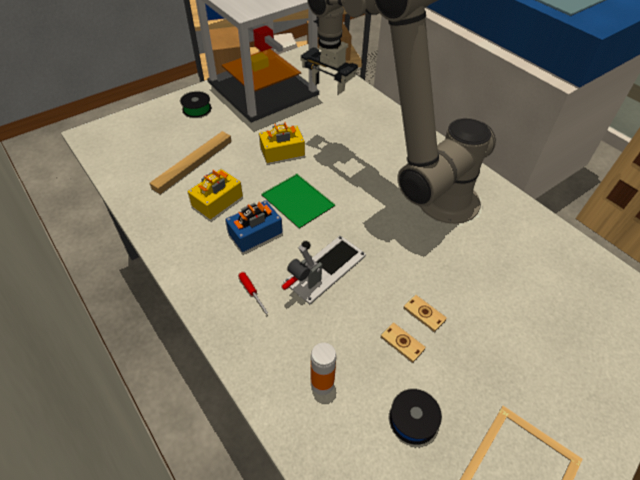

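View pics/top0.png

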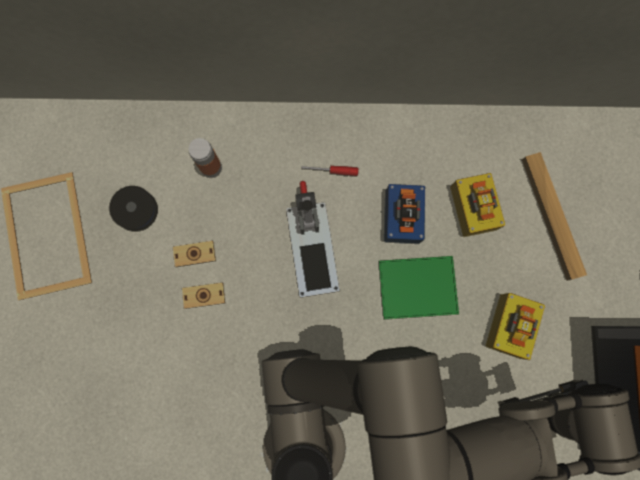

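The scene view shows two panels at (425,312) and (403,341). In the top view they are at (204,295) and (194,253), and there is no third panel in either. 

Possible look-alikes in the top view:
- **Panels:** the wooden frame (45,235) and the wood bar (555,215) are not panels. They have the wrong size and no rings.
- **Timer:** the blue one (405,212) is mine. The yellow ones at (481,203) and (518,325) are to be left alone.
- **Press:** (313,250).
- **Tray:** the green one at (419,287).

I'll check these in close crops and measure.

```bash
cat > h.py <<'E'
import numpy as np, cv2
from cell import robot, read_camera
def ray(c,uv):
    d=np.linalg.inv(c["intrinsics"])@np.array([uv[0],uv[1],1.0]); R=c["R"]; return -R.T@c["t"], R.T@d
def onz(c,uv,z):
    o,d=ray(c,uv); return o+d*(z-o[2])/d[2]
def proj(c,X):
    p=c["intrinsics"]@(c["R"]@np.asarray(X,float)+c["t"]); return p[:2]/p[2]
def rect(c,mask,z,amin=100,roi=None):
    m=mask.astype(np.uint8)
    if roi is not None:
        k=np.zeros_like(m); x0,y0,x1,y1=roi; k[y0:y1,x0:x1]=1; m=m*k
    out=[]
    for ct in cv2.findContours(m,cv2.RETR_EXTERNAL,cv2.CHAIN_APPROX_NONE)[0]:
        if cv2.contourArea(ct)<amin: continue
        P=np.array([onz(c,p[0],z)[:2] for p in ct],np.float32)
        (cx,cy),(w,h),a=cv2.minAreaRect(P*1000)
        if w<h: w,h,a=h,w,a+90
        a=(a+90)%180-90
        out.append((round(cx),round(cy),round(w),round(h),round(float(a),1),ct.reshape(-1,2).mean(0).round()))
    return out
def hsv(c): return cv2.cvtColor(c["frame"],cv2.COLOR_RGB2HSV)
def crop(c,x0,y0,x1,y1,name,s=4):
    im=cv2.resize(c["frame"][y0:y1,x0:x1],None,fx=s,fy=s,interpolation=cv2.INTER_CUBIC); cv2.imwrite("pics/"+name,im[:,:,::-1])
E
python3 - <<'E'
from h import *
t=read_camera("top"); s=read_camera("scene")
crop(t,160,150,460,330,"crop_t.png",2.6)
a=cv2.resize(t["frame"][175:250,375:435],None,fx=7,fy=7,interpolation=2); b=cv2.resize(s["frame"][190:255,215:290],None,fx=5,fy=5,interpolation=2)
b=cv2.copyMakeBorder(b,0,a.shape[0]-b.shape[0],0,0,0); cv2.imwrite("pics/timer0.png",cv2.hconcat([a,b])[:,:,::-1])
for n,c in(("top",t),("scene",s)):
    H=hsv(c);h,S,V=cv2.split(H)
    print(n,"green",rect(c,(h>50)&(h<75)&(S>150),.008,500))
    print("blue",rect(c,(h>100)&(h<120)&(S>140)&(V>40),.07,300))
    roi=(160,230,240,320) if n=="top" else (370,285,455,370)
    print("panel",rect(c,(h>10)&(h<28)&(S>75)&(V>110),.014,200,roi))
    roi=(285,200,345,300) if n=="top" else (300,225,370,305)
    print("pad",rect(c,(V<50),.016,200,roi))
E
```

```text
top green []
blue []
panel [(389, 276, 111, 56, -81.7, array([203., 295.])), (502, 307, 111, 57, -80.5, array([194., 253.]))]
pad [(470, -23, 118, 61, 9.6, array([315., 266.]))]
scene green [(421, -297, 200, 156, -85.1, array([298., 200.]))]
blue [(625, -232, 161, 141, -3.3, array([253., 226.])), (-1348, -554, 969, 901, 0.1, array([545.,  28.]))]
panel [(503, 313, 112, 62, -80.3, array([403., 342.])), (391, 281, 112, 63, -81.5, array([425., 312.]))]
pad [(472, -18, 123, 63, 9.8, array([336., 257.]))]
```

View pics/crop_t.png

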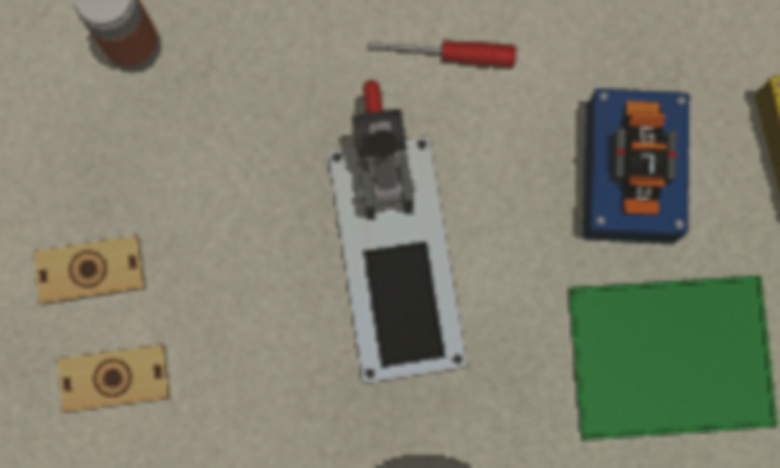

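View pics/timer0.png

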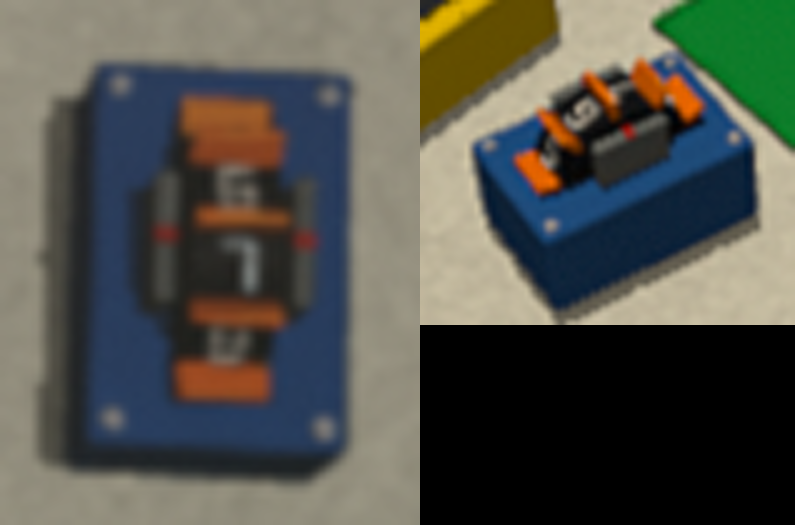

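Run:
```python
from h import *
t=read_camera("top"); s=read_camera("scene")
def z(c,x0,y0,x1,y1,f): 
    im=c["frame"][y0:y1,x0:x1].astype(float); im=np.clip(im*1.6,0,255).astype(np.uint8)
    return cv2.resize(im,None,fx=f,fy=f,interpolation=cv2.INTER_LANCZOS4)
a=z(t,393,186,421,236,11);b=z(s,228,193,280,233,8)
b=cv2.copyMakeBorder(b,0,a.shape[0]-b.shape[0],0,0,0); cv2.imwrite("pics/timer1.png",cv2.hconcat([a,b])[:,:,::-1])
H=hsv(t)
for p in((405,190),(390,240),(420,287),(313,280),(455,290)):print(p,H[p[1],p[0]])
h,S,V=cv2.split(H)
print(rect(t,(h>52)&(h<80)&(S>100),.008,500), rect(t,(h>95)&(h<125)&(S>80)&(V>60),.07,300,(370,170,440,250)))
```

```text
(405, 190) [ 13 185 153]
(390, 240) [105  51  40]
(420, 287) [ 64 138 111]
(313, 280) [24 32 40]
(455, 290) [ 61 121  95]
[(418, -303, 202, 157, -85.7, array([418., 287.]))] [(612, -263, 147, 97, -2.1, array([405., 211.]))]
```

View pics/timer1.png

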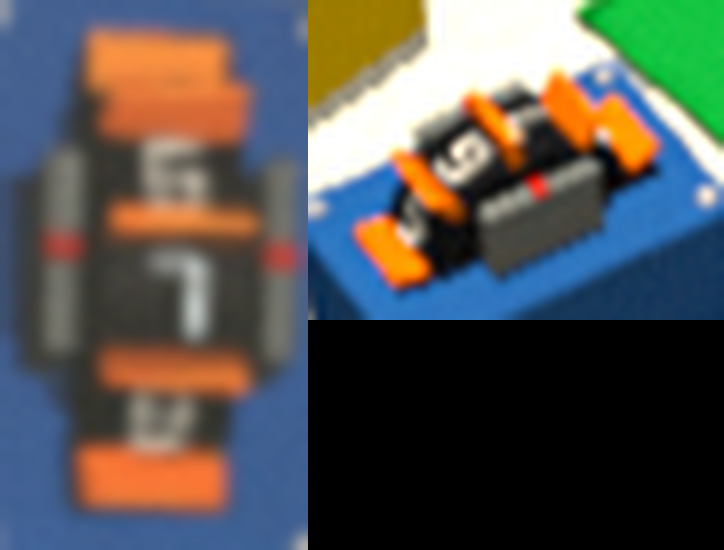

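```bash
cat >> h.py <<'E'
TC=np.array([.613,-.261]); TYAW=np.deg2rad(-2.1)
def unroll(c,dxy=(0,0),yaw=TYAW,r=.048,W=20,H=None):
    # rows: angle from +75deg (world +x side) to -75 ; cols: y from +17mm to -17mm
    A=np.deg2rad(np.linspace(80,-80,320)); Y=np.linspace(.02,-.02,160)
    ex=np.array([np.cos(yaw),np.sin(yaw)]); ey=np.array([-ex[1],ex[0]])
    m=np.zeros((320,160,2),np.float32)
    for i,a in enumerate(A):
        for j,y in enumerate(Y):
            xy=TC+dxy+ex*r*np.sin(a)+ey*y
            m[i,j]=proj(c,[xy[0],xy[1],.06+r*np.cos(a)])
    return cv2.remap(c["frame"],m[...,0],m[...,1],cv2.INTER_CUBIC)
E
python3 - <<'E'
from h import *
t=read_camera("top"); s=read_camera("scene")
ims=[unroll(t,(0,-.002)),unroll(s,(0,.003))]
im=cv2.hconcat([cv2.convertScaleAbs(i,alpha=1.5) for i in ims]); cv2.imwrite("pics/unroll.png",cv2.resize(im,None,fx=1.7,fy=1.7)[:,:,::-1])
E
```

```text
(no output)
```

View pics/unroll.png

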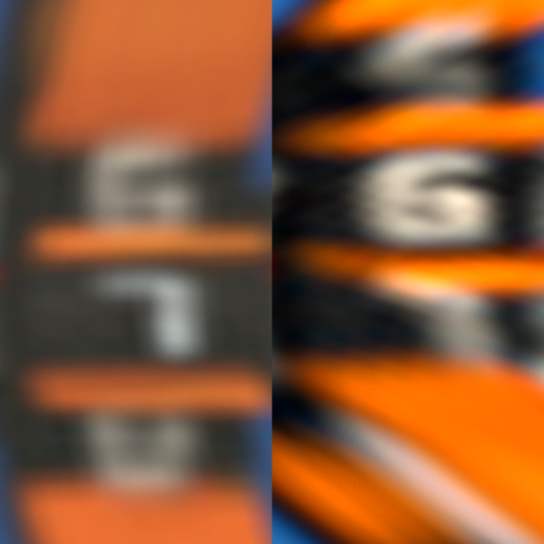

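The unrolled wheel shows 7 nearly uppermost, with 6 and 5 on the world +x side. So the timer's +x is about world +x, and the wheel reads about 6.7. Next I'll refine the positions using the panel rings in both views.

```bash
cat >> h.py <<'E'
def rings(c,roi,z,full=False):
    x0,y0,x1,y1=roi; H=hsv(c)[y0:y1,x0:x1]; h,S,V=cv2.split(H)
    wood=((h>8)&(h<28)&(S>70)).astype(np.uint8)
    r=[]
    for ct in cv2.findContours(wood,cv2.RETR_EXTERNAL,cv2.CHAIN_APPROX_NONE)[0]:
        if cv2.contourArea(ct)<200: continue
        k=cv2.drawContours(np.zeros_like(wood),[ct],-1,1,-1); k=cv2.erode(k,np.ones((5,5)))
        m=cv2.moments(ct); cx,cy=m['m10']/m['m00'],m['m01']/m['m00']
        yy,xx=np.mgrid[:k.shape[0],:k.shape[1]]
        near=(k>0)&(np.hypot(xx-cx,yy-cy)<11)
        w=np.clip(150.-V,0,None)*near*(V<150)
        u=np.array([(xx*w).sum()/w.sum()+x0,(yy*w).sum()/w.sum()+y0]); r.append((u,onz(c,u,z)))
    return r
def tri(c1,u1,c2,u2):
    o1,d1=ray(c1,u1);o2,d2=ray(c2,u2); A=np.stack([d1,-d2],1); k=np.linalg.lstsq(A,o2-o1,rcond=None)[0]
    p,q=o1+d1*k[0],o2+d2*k[1]; return (p+q)/2,np.linalg.norm(p-q)
E
python3 - <<'E'
from h import *
np.set_printoptions(precision=4,suppress=True)
t=read_camera("top"); s=read_camera("scene")
a=rings(t,(160,230,240,320),.014); b=rings(s,(370,285,455,370),.014)
a.sort(key=lambda r:r[1][0]); b.sort(key=lambda r:r[1][0])
for i,j in zip(a,b): print(i,j,tri(t,i[0],s,j[0]))
# press: base outline (light) in both, pad
for n,c in(("top",t),("scene",s)):
    h,S,V=cv2.split(hsv(c)); roi=(275,190,350,305) if n=="top" else (295,225,370,310)
    x0,y0,x1,y1=roi; print(n,"bg",np.median(hsv(c)[y0:y1,x0:x1].reshape(-1,3),0))
    print("base",rect(c,(S<32)&(V>130) if n=="top" else (S<32)&(V>140),.012,100,roi)); print("pad",rect(c,V<75,.016,200,roi))
    print("screws/red marks",)
E
```

```text
(array([202.8878, 295.141 ]), array([0.3884, 0.277 , 0.014 ])) (array([425.0229, 311.1434]), array([0.3871, 0.2801, 0.014 ])) (array([0.3875, 0.2785, 0.0128]), np.float64(0.003194429211578771))
(array([193.4004, 253.2353]), array([0.5017, 0.308 , 0.014 ])) (array([402.9611, 340.5305]), array([0.5007, 0.3112, 0.014 ])) (array([0.501 , 0.3096, 0.0124]), np.float64(0.0031817026479866208))
top bg [ 24.  36. 146.]
base [(519, -15, 254, 114, 9.4, array([312., 249.]))]
pad [(470, -23, 121, 65, 9.9, array([315., 267.])), (635, 4, 81, 53, 5.3, array([306., 207.]))]
screws/red marks
scene bg [ 22.  47. 190.]
base [(519, -11, 248, 109, 9.7, array([334., 264.]))]
pad [(517, -52, 202, 148, 10.1, array([317., 263.]))]
screws/red marks
```

```bash
cat >> h.py <<'E'
def to(x,y,z,yawdeg):
    o=robot.observe(); p=o["tool_pos"]; r=o["tool_rot"]
    from scipy.spatial.transform import Rotation as Ro
    R=Ro.from_euler("xyz",r).as_matrix(); T=Ro.from_euler("xyz",[np.pi,0,np.deg2rad(yawdeg)]).as_matrix()
    d=R.T@(np.array([x,y,z])-p)*100; w=Ro.from_matrix(R.T@T).as_rotvec(degrees=True)
    print("t",o["time"],"at",(p*1000).round(1),"yaw",np.rad2deg(r[2]).round(1),"open",round(o["opening"]*1000,1),"F",o["contact_force"].round(1),"\n row",d.round(2),w.round(1))
E
python3 -c "
from h import *
to(.637,-.2624,.2,-2.1)"
python3 -m crank '[[54,-9.9,0,0,0,18,0],[54,-9.9,0,0,0,18,0],[54,-9.9,0,0,0,18,0],[54,-9.9,0,0,0,18,0],[54,-9.9,0,0,0,18,0]]'
python3 -c "
from h import *
to(.637,-.2624,.15,-2.1)"
```

```text
t 0.5 at [ 143.  -505.2  245.7] yaw 15.8 open 91.6 F [-0.6 -0.3 -0.7] 
 row [54.14 -9.91  4.57] [ 0.  -0.  17.9]
time: 1.12
tool_pos: [0.4198, -0.369, 0.2459]
tool_rot: [3.141, -0.0, -0.038]
contact_force: [1.0, -1.0, -0.3]
opening: 0.0462
t 1.125 at [ 419.8 -369.   245.9] yaw -2.2 open 46.2 F [ 1.  -1.  -0.3] 
 row [ 21.29 -11.49   9.59] [ 0.  -0.  -0.1]
```

```bash
python3 -m crank '[[21.3,-11.5,5,0,0,0,0],[21.3,-11.5,5,0,0,0,0],[21.3,-11.5,5,0,0,0,0],[21.3,-11.5,9,0,0,0,0],[21.3,-11.5,9,0,0,0,0]]'
python3 - <<'E'
from h import *
to(.637,-.2624,.1295,-2.1)
s=read_camera("scene"); t=read_camera("top")
im=cv2.hconcat([cv2.resize(c["frame"][b[1]:b[1]+100,b[0]:b[0]+100],(400,400),interpolation=2) for c,b in((s,(205,150)),(t,(355,150)))]); cv2.imwrite("pics/w1.png",im[:,:,::-1])
E
```

```text
time: 1.75
tool_pos: [0.636, -0.2605, 0.1516]
tool_rot: [-3.139, 0.005, -0.035]
contact_force: [0.6, -0.4, -0.0]
opening: 0.0007
t 1.75 at [ 636.  -260.5  151.6] yaw -2.0 open 0.7 F [ 0.6 -0.4 -0. ] 
 row [0.12 0.2  2.21] [-0.2  0.3  0.1]
```

View pics/w1.png

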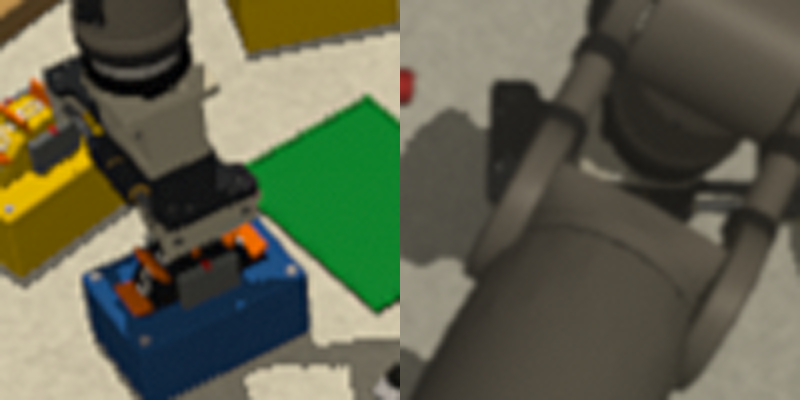

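The scene view shows the closed fingers above the gap on the +x side of the top ridge. I'll lower and push.

```bash
python3 -m crank '[[0.1,0.1,2.2,0,0,0,0],[0.1,0.1,2.2,0,0,0,0],[-1.3,0.1,2.2,0,0,0,0],[-2.7,0.1,2.2,0,0,0,0],[-4.1,0.1,2.2,0,0,0,0]]'
python3 -m crank '[[0,0,0,0,0,0,0],[1,0,0,0,0,0,0],[1,0,-2.5,0,0,0,0]]'
python3 - <<'E'
from h import *
to(.612,-.2615,.1295,-2.1)
s=read_camera("scene"); t=read_camera("top")
im=cv2.hconcat([cv2.resize(c["frame"][b[1]:b[1]+100,b[0]:b[0]+100],(400,400),interpolation=2) for c,b in((s,(205,150)),(t,(355,150)))]); cv2.imwrite("pics/w2.png",im[:,:,::-1])
E
```

```text
time: 2.48
tool_pos: [0.5944, -0.2641, 0.1365]
tool_rot: [3.139, -0.004, -0.04]
contact_force: [0.4, 0.1, 1.6]
opening: 0.0002
time: 2.85
tool_pos: [0.6047, -0.2628, 0.1574]
tool_rot: [-3.14, 0.002, -0.038]
contact_force: [-0.0, -0.7, 0.9]
opening: 0.0005
t 2.85 at [ 604.7 -262.8  157.4] yaw -2.2 open 0.5 F [-0.  -0.7  0.9] 
 row [ 0.74 -0.16  2.79] [-0.1  0.1 -0.1]
```

View pics/w2.png

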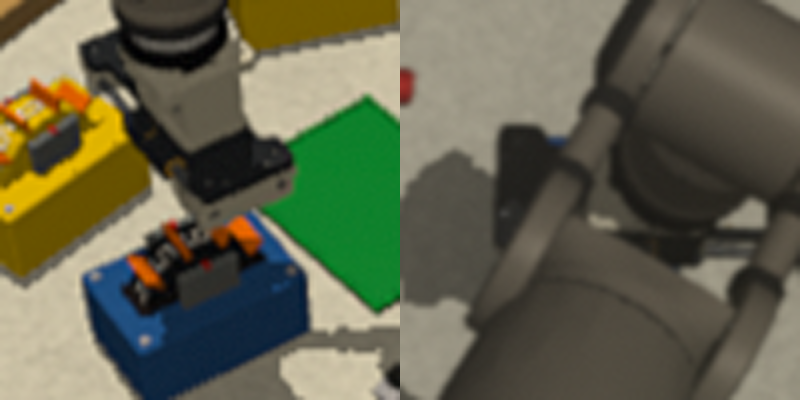

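```bash
python3 -m crank '[[0,0,-5,0,0,0,0],[-3,0,-8,0,0,0,0],[-3,0,-8,0,0,0,0]]'
cat >> h.py <<'E'
def wheel(name):
    s=read_camera("scene"); im=cv2.convertScaleAbs(unroll(s,(0,.002)),alpha=1.5)
    cv2.putText(im,"-",(0,164),0,.4,(255,0,0))
    a=cv2.resize(im,None,fx=1.7,fy=1.7); b=cv2.resize(s["frame"][180:260,205:295],(600,544),interpolation=2)
    cv2.imwrite("pics/"+name,cv2.resize(cv2.hconcat([a,b]),None,fx=.9,fy=.9)[:,:,::-1])
E
python3 -c "
from h import *
wheel('w3.png');to(.612,-.2615,.1295,-2.1)"
```

```text
time: 3.32
tool_pos: [0.5747, -0.2626, 0.2412]
tool_rot: [3.139, -0.004, -0.039]
contact_force: [0.3, -1.3, -0.4]
opening: 0.0007
t 3.375 at [ 574.8 -262.2  239.2] yaw -2.2 open 0.3 F [ 0.2 -0.1 -0.5] 
 row [ 3.7  -0.22 10.98] [ 0.1 -0.1 -0.1]
```

View pics/w3.png

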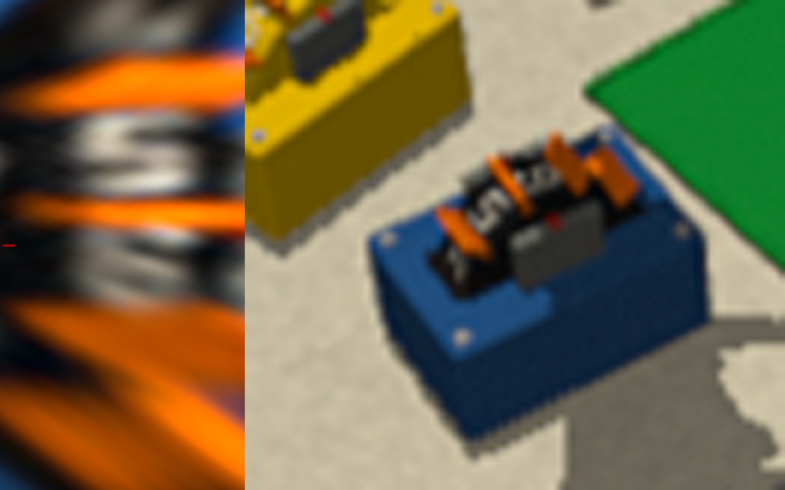

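Scene view: 6 is now just below the top and 5 is above it, so the wheel is at about 5.83 and the first stroke worked. I'll do a second stroke.

```bash
python3 -m crank '[[6.6,-0.2,4,0,0,0,0],[6.6,-0.2,9,0,0,0,0],[6.6,-0.2,11,0,0,0,0],[6.6,-0.2,11,0,0,0,0],[6.6,-0.2,11,0,0,0,0]]'
python3 -c "
from h import *
to(.641,-.2626,.1295,-2.1)"
```

```text
time: 4.0
tool_pos: [0.6406, -0.2619, 0.1267]
tool_rot: [-3.14, 0.002, -0.038]
contact_force: [2.4, 1.0, -1.5]
opening: 0.0006
t 4.0 at [ 640.6 -261.9  126.7] yaw -2.2 open 0.6 F [ 2.4  1.  -1.5] 
 row [ 0.05  0.07 -0.28] [-0.1  0.1 -0.1]
```

```bash
python3 -m crank '[[-1.2,0,-0.3,0,0,0,0],[-2.4,0,-0.4,0,0,0,0],[-3.6,0,-0.4,0,0,0,0],[-4.6,0,-0.3,0,0,0,0],[-4.6,0,-0.3,0,0,0,0]]'
python3 -m crank '[[0.8,0,0,0,0,0,0],[0.8,0,-5,0,0,0,0],[-3,0,-9,0,0,0,0],[-3,0,-11,0,0,0,0]]'
python3 -c "
from h import *
wheel('w4.png');to(.612,-.2615,.1295,-2.1)"
```

```text
time: 4.62
tool_pos: [0.5937, -0.2608, 0.1317]
tool_rot: [-3.142, 0.001, -0.039]
contact_force: [-0.3, -0.3, 0.3]
opening: 0.0005
time: 5.12
tool_pos: [0.5638, -0.2599, 0.2444]
tool_rot: [3.14, -0.001, -0.039]
contact_force: [0.9, -0.3, -0.0]
opening: 0.0006
t 5.175 at [ 565.3 -260.3  246.7] yaw -2.2 open 0.2 F [2.  0.1 2.3] 
 row [ 4.61 -0.1  11.74] [ 0.2 -0.3 -0.1]
```

View pics/w4.png

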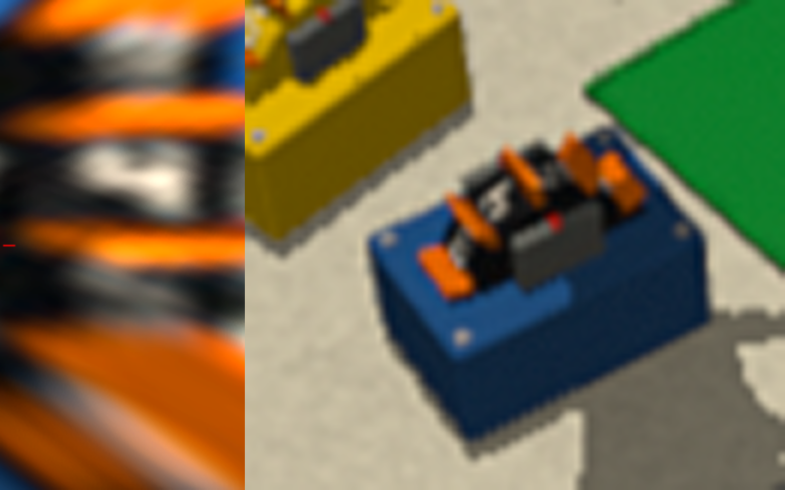

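The wheel is at about 4.57, with 4 above the top and 5 just below. One more short stroke is needed.

```bash
python3 -m crank '[[6.6,-0.2,4,0,0,0,0],[6.6,-0.2,9,0,0,0,0],[6.6,-0.2,11.5,0,0,0,0],[6.6,-0.2,11.5,0,0,0,0],[6.6,-0.2,11.5,0,0,0,0]]'
python3 -c "
from h import *
to(.6085,-.2613,.131,-2.1)"
```

```text
time: 5.8
tool_pos: [0.6317, -0.2596, 0.1264]
tool_rot: [-3.141, -0.001, -0.038]
contact_force: [2.3, 1.7, 2.7]
opening: 0.0005
t 5.8 at [ 631.7 -259.6  126.4] yaw -2.2 open 0.5 F [2.3 1.7 2.7] 
 row [-2.31  0.26 -0.47] [-0.  -0.1 -0.1]
```

```bash
python3 -m crank '[[-0.6,0.1,-0.4,0,0,0,0],[-1.2,0.1,-0.4,0,0,0,0],[-1.8,0.1,-0.4,0,0,0,0],[-2.3,0.1,-0.4,0,0,0,0],[-2.3,0.1,-0.4,0,0,0,0]]'
python3 -m crank '[[0.8,0,0,0,0,0,0],[0.8,0,-5,0,0,0,0],[-5,0,-9,0,0,0,0],[-5,0,-11,0,0,0,0]]'
python3 -c "
from h import *
wheel('w5.png');to(.612,-.2615,.1295,-2.1)"
```

```text
time: 6.42
tool_pos: [0.6067, -0.2604, 0.1309]
tool_rot: [3.141, 0.001, -0.039]
contact_force: [0.8, 0.1, -0.3]
opening: 0.0005
time: 6.92
tool_pos: [0.5554, -0.2581, 0.2422]
tool_rot: [-3.142, 0.002, -0.039]
contact_force: [0.2, -1.3, -0.3]
opening: 0.0004
t 6.975 at [ 557.  -259.   245.9] yaw -2.2 open 0.7 F [ 0.5 -0.1  2.4] 
 row [ 5.46  0.   11.67] [ 0.2 -0.2 -0.1]
```

View pics/w5.png

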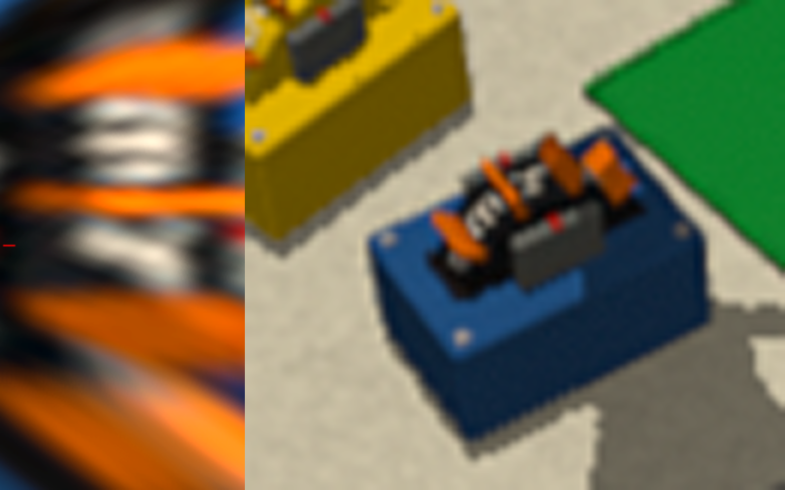

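Now 4 sits at the top (about 0 to -1.6° off) with 3 above it. On to the panels.

```bash
python3 -c "
from h import *
to(.388,.2785,.26,98.5)"
python3 -m crank '[[-14,-51,-4,0,0,-60,0.4],[-18,-53.5,-4,0,0,-60,1],[-18,-53.5,-3,0,0,-60,1],[-18,-53.5,-3,0,0,-60,1],[-18,-53.5,-3,0,0,-60,1]]'
python3 -c "
from h import *
to(.388,.2785,.1,98.5)"
```

```text
t 6.975 at [ 557.  -259.   245.9] yaw -2.2 open 0.7 F [ 0.5 -0.1  2.4] 
 row [-18.98 -53.04  -1.65] [   0.3   -0.  -100.7]
time: 7.6
tool_pos: [0.4708, 0.0433, 0.2584]
tool_rot: [-3.141, 0.0, 0.905]
contact_force: [0.8, 0.1, -0.4]
opening: 0.0461
t 7.6 at [470.8  43.3 258.4] yaw 51.9 open 46.1 F [ 0.8  0.1 -0.4] 
 row [ 13.4  -21.03  15.84] [ -0.    0.  -46.6]
```

```bash
python3 -m crank '[[13.4,-21,3,0,0,-46.6,1],[13.4,-21,9,0,0,-46.6,1],[13.4,-21,15,0,0,-46.6,1],[13.4,-21,15,0,0,-46.6,1],[13.4,-21,15,0,0,-46.6,1]]'
python3 - <<'E'
from h import *
to(.388,.2785,.1,98.5)
t=read_camera("top"); s=read_camera("scene")
im=cv2.hconcat([cv2.resize(c["frame"][b[1]:b[1]+100,b[0]:b[0]+100],(400,400),interpolation=2) for c,b in((s,(365,265)),(t,(150,225)))]); cv2.imwrite("pics/p1.png",im[:,:,::-1])
E
```

```text
time: 8.22
tool_pos: [0.3892, 0.2787, 0.1067]
tool_rot: [-3.14, 0.001, 1.717]
contact_force: [1.3, 0.7, -0.4]
opening: 0.0908
t 8.225 at [389.2 278.7 106.7] yaw 98.4 open 90.8 F [ 1.3  0.7 -0.4] 
 row [-0.   -0.12  0.67] [-0.1  0.  -0.1]
```

View pics/p1.png

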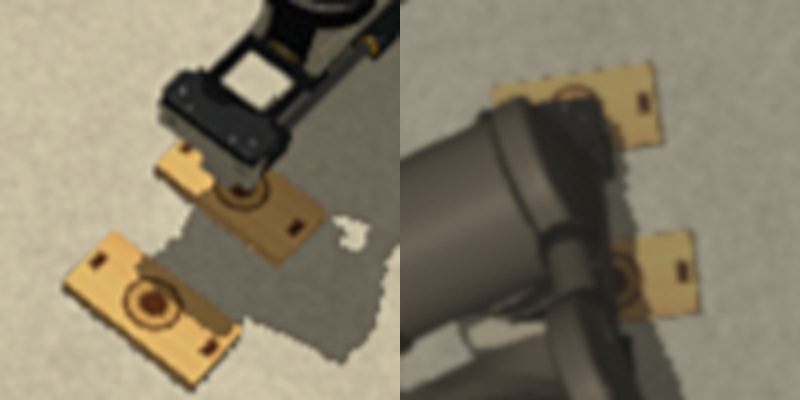

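```bash
python3 -m crank '[[0,-0.1,4,0,0,0,1],[0,-0.1,8,0,0,0,1],[0,-0.1,8.4,0,0,0,1],[0,-0.1,8.4,0,0,0,1],[0,-0.1,8.4,0,0,0,1]]' 20
python3 -m crank '[[0,0,0,0,0,0,0.5],[0,0,0,0,0,0,0.5],[0,0,0,0,0,0,0.5],[0,0,0,0,0,0,0.5],[0,0,0,0,0,0,0.5]]' 20
python3 -c "
from h import *
to(.47,-.0213,.15,9.6)"
```

```text
time: 8.95
tool_pos: [0.3903, 0.2772, 0.0262]
tool_rot: [3.139, -0.001, 1.712]
contact_force: [-0.3, 0.0, -0.1]
opening: 0.0918
time: 9.57
tool_pos: [0.3891, 0.2768, 0.0247]
tool_rot: [-3.142, 0.0, 1.713]
contact_force: [-0.4, 0.2, 1.6]
opening: 0.0557
t 9.575 at [389.1 276.8  24.7] yaw 98.1 open 55.7 F [-0.4  0.2  1.6] 
 row [-30.65   3.8  -12.52] [ 0.   0.  88.5]
```

Opening is 55.7 mm, so the panel is held. I'll lift it and carry it to the pad.

```bash
python3 -m crank '[[0,0,-5,0,0,0,0.3],[-3,0,-11,0,0,10,0.3],[-9,0.5,-12.5,0,0,20,0.3],[-15,1,-12.5,0,0,30,0.3],[-20,2,-12.5,0,0,40,0.3]]'
python3 -c "
from h import *
to(.47,-.0213,.15,9.6)"
```

```text
time: 10.2
tool_pos: [0.4372, 0.0797, 0.1501]
tool_rot: [3.141, -0.0, 1.008]
contact_force: [0.7, 0.6, -1.1]
opening: 0.0555
t 10.2 at [437.2  79.7 150.1] yaw 57.8 open 55.5 F [ 0.7  0.6 -1.1] 
 row [-6.79  8.15  0.02] [ 0.  -0.  48.2]
```

```bash
python3 -m crank '[[-3,4,0,0,0,10,0.3],[-6.8,8.1,0,0,0,20,0.3],[-6.8,8.1,2,0,0,30,0.3],[-6.8,8.1,5,0,0,40,0.3],[-6.8,8.1,8,0,0,48.2,0.3]]'
python3 -c "
from h import *
to(.47,-.0213,.0415,9.6)"
```

```text
time: 10.82
tool_pos: [0.47, -0.0192, 0.0689]
tool_rot: [3.141, -0.0, 0.167]
contact_force: [0.7, 0.1, -0.5]
opening: 0.0554
t 10.825 at [470.  -19.2  68.9] yaw 9.6 open 55.4 F [ 0.7  0.1 -0.5] 
 row [-0.04  0.2   2.74] [ 0. -0. -0.]
```

```bash
python3 -m crank '[[-0.1,0.2,1.4,0,0,0,0.3],[-0.2,0.2,2.4,0,0,0,0.3],[-0.2,0.2,2.75,0,0,0,0.3],[-0.2,0.2,2.8,0,0,0,0.3],[-0.2,0.2,2.8,0,0,0,0.3]]'
python3 -m crank '[[0,0,0,0,0,0,0.3],[0,0,0,0,0,0,0.8],[0,0,0,0,0,0,0.8],[0,0,0,0,0,0,0.9],[0,0,-3,0,0,0,0.9]]'
python3 -m crank '[[0,0,-5,0,0,0,1],[0,-5,-8,0,0,0,1],[0,-10,-10,0,0,0,1],[0,-15,-10,0,0,0,1]]'
python3 - <<'E'
from h import *
to(.501,.3095,.1,99.5)
t=read_camera("top"); s=read_camera("scene")
im=cv2.hconcat([cv2.resize(c["frame"][b[1]:b[1]+100,b[0]:b[0]+100],(400,400),interpolation=2) for c,b in((s,(285,205)),(t,(260,205)))]); cv2.imwrite("pics/p2.png",im[:,:,::-1])
E
```

```text
time: 11.45
tool_pos: [0.4688, -0.0213, 0.0423]
tool_rot: [3.141, -0.001, 0.174]
contact_force: [-0.1, -0.7, -0.9]
opening: 0.0554
time: 12.08
tool_pos: [0.467, -0.021, 0.0705]
tool_rot: [-3.14, 0.004, 0.173]
contact_force: [0.1, 0.7, 0.2]
opening: 0.0823
time: 12.58
tool_pos: [0.4432, 0.128, 0.1735]
tool_rot: [3.141, -0.004, 0.172]
contact_force: [0.6, 0.2, -0.6]
opening: 0.0915
t 12.575 at [443.2 128.  173.5] yaw 9.9 open 91.5 F [ 0.6  0.2 -0.6] 
 row [  8.78 -16.89   7.38] [  0.2  -0.2 -89.6]
```

View pics/p2.png

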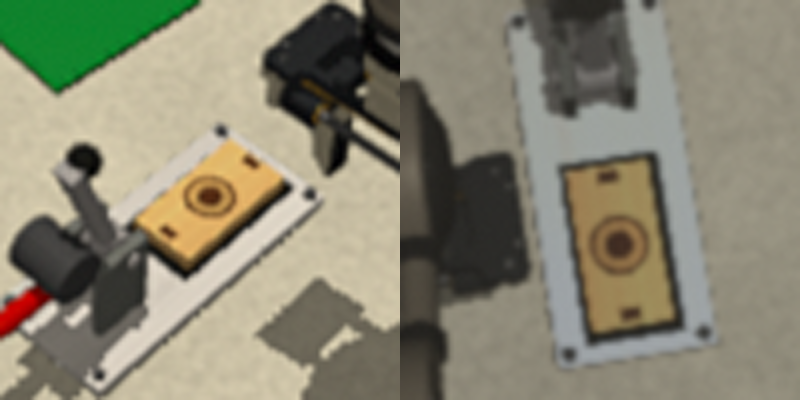

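The panel lies squarely inside the pad in both views. I'll re-check panel B, which may have been knocked.

Run:
```python
from h import *
t=read_camera("top"); s=read_camera("scene")
print(rings(t,(150,220,240,320),.014)); print(rings(s,(360,285,470,370),.014))
for n,c,roi in(("t",t,(150,220,240,320)),("s",s,(360,285,470,370))):
    h,S,V=cv2.split(hsv(c)); print(n,rect(c,(h>10)&(h<28)&(S>75)&(V>110),.014,200,roi))
    print("pad",rect(c,(h>10)&(h<28)&(S>75)&(V>110),.03,200,(280,225,350,300)))
```

```text
[(array([188.99726776, 253.83996877]), array([0.49993363, 0.31983151, 0.014     ]))]
[(array([402.94239291, 340.55292959]), array([0.50074642, 0.31125318, 0.014     ]))]
t [(498, 330, 64, 57, -81.1, array([185., 254.]))]
pad [(469, -21, 109, 55, 10.3, array([314., 266.]))]
s [(504, 312, 114, 63, -80.7, array([402., 342.]))]
pad [(471, -17, 112, 59, 9.9, array([336., 255.]))]
```

```bash
python3 -m crank '[[5,-8,3,0,0,-10,1],[8.8,-16.9,3,0,0,-20,1],[8.8,-16.9,3,0,0,-30,1],[8.8,-16.9,3,0,0,-40,1],[8.8,-16.9,3,0,0,-50,1]]'
python3 -c "
from h import *
to(.501,.3095,.08,99.5)"
```

```text
time: 13.4
tool_pos: [0.5009, 0.3075, 0.1405]
tool_rot: [-3.141, 0.002, 1.051]
contact_force: [0.6, -0.4, 0.2]
opening: 0.0919
t 13.4 at [500.9 307.5 140.5] yaw 60.2 open 91.9 F [ 0.6 -0.4  0.2] 
 row [ 0.19 -0.08  6.05] [ -0.1   0.1 -39.3]
```

```bash
python3 -m crank '[[0.2,-0.1,2,0,0,-10,1],[0.2,-0.1,4,0,0,-20,1],[0.2,-0.1,6,0,0,-30,1],[0.2,-0.1,6,0,0,-39.4,1],[0.2,-0.1,6,0,0,-39.4,1]]'
python3 -c "
from h import *
to(.501,.3095,.024,99.5)"
```

```text
time: 14.02
tool_pos: [0.501, 0.3088, 0.081]
tool_rot: [-3.141, 0.001, 1.73]
contact_force: [0.5, 0.2, 0.3]
opening: 0.092
t 14.025 at [501.  308.8  81. ] yaw 99.1 open 92.0 F [0.5 0.2 0.3] 
 row [0.07 0.02 5.7 ] [-0.1  0.  -0.4]
```

```bash
python3 -m crank '[[0.1,0,3,0,0,-0.4,1],[0.1,0,5.5,0,0,-0.4,1],[0.1,0,5.7,0,0,-0.4,1],[0.1,0,5.7,0,0,-0.4,0.5],[0.1,0,5.7,0,0,-0.4,0.5]]' 20
python3 -m crank '[[0,0,0,0,0,0,0.5],[0,0,0,0,0,0,0.3],[0,0,0,0,0,0,0.3],[0,0,0,0,0,0,0.3]]' 20
python3 -c "
from h import *
to(.47,-.0213,.15,9.6)"
```

```text
time: 14.65
tool_pos: [0.501, 0.3115, 0.0259]
tool_rot: [3.139, -0.0, 1.739]
contact_force: [-0.1, -0.3, 0.7]
opening: 0.0765
time: 15.15
tool_pos: [0.5004, 0.3115, 0.0252]
tool_rot: [3.141, -0.0, 1.74]
contact_force: [-1.3, -0.5, 4.3]
opening: 0.0554
t 15.15 at [500.4 311.5  25.2] yaw 99.7 open 55.4 F [-1.3 -0.5  4.3] 
 row [-32.29  -8.6  -12.49] [ 0.  -0.  90.1]
```

```bash
python3 -m crank '[[0,0,-5,0,0,0,0.3],[-4,-1,-11,0,0,10,0.3],[-10,-2,-12.5,0,0,20,0.3],[-16,-4,-12.5,0,0,30,0.3],[-22,-6,-12.5,0,0,40,0.3]]'
python3 -c "
from h import *
to(.47,-.0213,.15,9.6)"
```

```text
time: 15.78
tool_pos: [0.4791, 0.0918, 0.1499]
tool_rot: [3.141, -0.0, 1.037]
contact_force: [1.1, 0.0, -1.3]
opening: 0.0555
t 15.775 at [479.1  91.8 149.9] yaw 59.4 open 55.5 F [ 1.1  0.  -1.3] 
 row [-1.02e+01  4.97e+00 -1.00e-02] [ 0.  -0.  49.8]
```

```bash
python3 -m crank '[[-5,2.5,0,0,0,10,0.3],[-10.2,5,0,0,0,20,0.3],[-10.2,5,0,0,0,30,0.3],[-10.2,5,3,0,0,40,0.3],[-10.2,5,6,0,0,49.8,0.3]]'
python3 -c "
from h import *
to(.4715,-.021,.056,9.8)"
```

```text
time: 16.4
tool_pos: [0.4712, -0.0202, 0.089]
tool_rot: [3.141, -0.001, 0.167]
contact_force: [0.1, -0.3, -1.0]
opening: 0.0557
t 16.4 at [471.2 -20.2  89. ] yaw 9.5 open 55.7 F [ 0.1 -0.3 -1. ] 
 row [0.01 0.09 3.3 ] [ 0.  -0.  -0.3]
```

```bash
python3 -m crank '[[0,0.1,1.5,0,0,-0.3,0.3],[0,0.1,2.8,0,0,-0.3,0.3],[0,0.1,3.35,0,0,-0.3,0.3],[0,0.1,3.4,0,0,-0.3,0.3],[0,0.1,3.4,0,0,-0.3,0.3]]'
python3 -m crank '[[0,0,0,0,0,0,0.3],[0,0,0,0,0,0,0.8],[0,0,0,0,0,0,0.8],[0,0,0,0,0,0,0.9],[0,0,-3,0,0,0,0.9]]'
python3 -m crank '[[0,0,-5,0,0,0,1],[0,-5,-10,0,0,0,1],[0,-10,-12,0,0,0,1],[0,-16,-12,0,0,0,1]]'
python3 - <<'E'
from h import *
t=read_camera("top"); s=read_camera("scene")
im=cv2.hconcat([cv2.resize(c["frame"][b[1]:b[1]+100,b[0]:b[0]+100],(400,400),interpolation=2) for c,b in((s,(285,205)),(t,(260,205)))]); cv2.imwrite("pics/p3.png",im[:,:,::-1])
for n,c in(("t",t),("s",s)):
    h,S,V=cv2.split(hsv(c)); print("pad",rect(c,(h>10)&(h<28)&(S>75)&(V>110),.044,200,(280,225,350,300)))
im=cv2.convertScaleAbs(unroll(t,(0,-.002)),alpha=1.5);cv2.imwrite("pics/w6.png",cv2.resize(np.hstack([im,cv2.resize(t["frame"][185:235,390:425],(224,320),interpolation=2)]),None,fx=1.5,fy=1.5)[:,:,::-1])
E
```

```text
time: 17.02
tool_pos: [0.4717, -0.0209, 0.0561]
tool_rot: [3.141, -0.001, 0.178]
contact_force: [-0.5, 0.1, -0.4]
opening: 0.0556
time: 17.65
tool_pos: [0.47, -0.0206, 0.0845]
tool_rot: [-3.14, 0.004, 0.178]
contact_force: [0.0, -0.2, -0.2]
opening: 0.0823
time: 18.15
tool_pos: [0.444, 0.138, 0.2081]
tool_rot: [3.141, -0.006, 0.177]
contact_force: [1.1, 0.3, -0.6]
opening: 0.0919
pad [(468, -22, 109, 55, 10.3, array([314., 264.]))]
pad [(474, -17, 125, 60, 14.3, array([335., 253.]))]
```

View pics/p3.png

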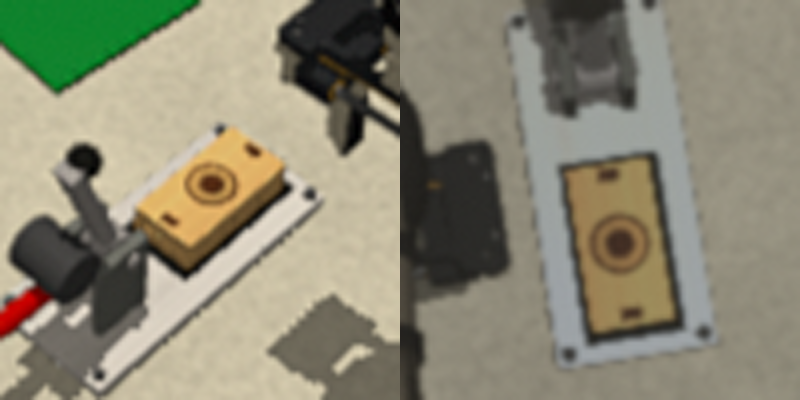

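View pics/w6.png

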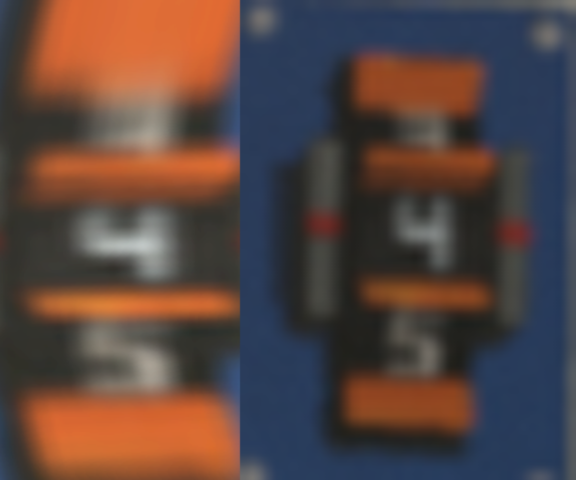

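The two panels are stacked squarely. In the top view the wheel shows 4 level with the red marks (within about 1–2°). Next I'll go behind the standing clamp arm with closed fingers.

```bash
python3 -c "
from h import *
to(.6396,.0074,.255,9.6)"
python3 -m crank '[[3,2,-4.5,0,0,0,0.5],[9,6,-5,0,0,0,0],[14,10,-5,0,0,0,0],[17,16,-5,0,0,0,0],[17,16,-5,0,0,0,0]]'
python3 -c "
from h import *
to(.6396,.0074,.255,9.6)"
```

```text
t 18.25 at [441.6 141.2 206.3] yaw 10.6 open 92.0 F [-0.2  0.4 -0.4] 
 row [17.01 16.78 -4.88] [-0.1 -0.1  1. ]
time: 18.88
tool_pos: [0.6402, 0.0052, 0.254]
tool_rot: [3.141, 0.002, 0.174]
contact_force: [-0.5, 0.8, 0.9]
opening: 0.0469
t 18.875 at [640.2   5.2 254. ] yaw 10.0 open 46.9 F [-0.5  0.8  0.9] 
 row [-0.02 -0.22 -0.1 ] [0.  0.1 0.4]
```

```bash
python3 -m crank '[[0,-0.2,0,0,0,0,0],[0,-0.2,0,0,0,0,0],[0,-0.2,0,0,0,0,0],[0,-0.2,4,0,0,0,0],[0,-0.2,5,0,0,0,0]]'
python3 - <<'E'
from h import *
to(.6396,.0074,.171,9.6)
t=read_camera("top"); s=read_camera("scene")
im=cv2.hconcat([cv2.resize(c["frame"][b[1]:b[1]+130,b[0]:b[0]+130],(400,400),interpolation=2) for c,b in((s,(245,180)),(t,(250,165)))]); cv2.imwrite("pics/c1.png",im[:,:,::-1])
E
```

```text
time: 19.5
tool_pos: [0.6367, 0.0123, 0.2037]
tool_rot: [-3.14, 0.004, 0.18]
contact_force: [-0.3, 1.0, -1.1]
opening: 0.0008
t 19.5 at [636.7  12.3 203.7] yaw 10.3 open 0.8 F [-0.3  1.  -1.1] 
 row [0.21 0.54 3.27] [-0.1  0.2  0.7]
```

View pics/c1.png

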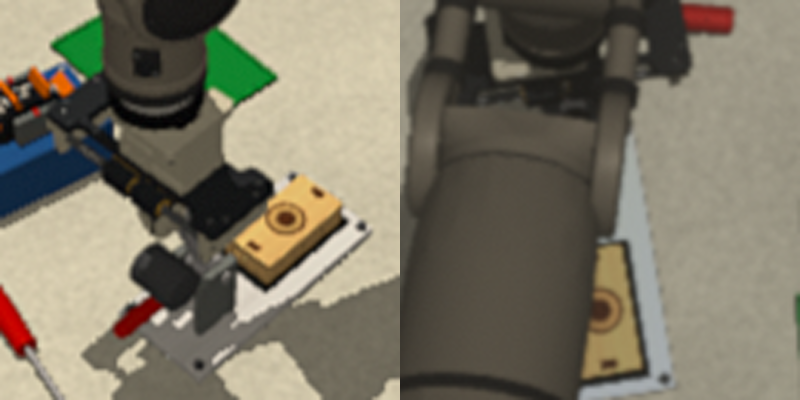

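```bash
python3 -m crank '[[0.2,0.4,1.6,0,0,0,0],[0.2,0.5,3.2,0,0,0,0],[0.2,0.5,3.2,0,0,0,0]]'
python3 -c "
from h import *
to(.518,-.0131,.171,9.6)"
```

```text
time: 19.98
tool_pos: [0.6403, 0.0066, 0.1718]
tool_rot: [-3.141, 0.003, 0.178]
contact_force: [-0.8, 0.1, 0.1]
opening: 0.0005
t 19.975 at [640.3   6.6 171.8] yaw 10.2 open 0.5 F [-0.8  0.1  0.1] 
 row [-12.39  -0.23   0.12] [-0.   0.2  0.6]
```

```bash
python3 -m crank '[[-2,0,0,0,0,0,0],[-3.5,0,0,0,0,0,0],[-5,0,0,0,0,0,0],[-6.5,0,0,0,0,0,0],[-8,-0.1,0,0,0,0,0]]'
python3 -c "
from h import *
to(.518,-.0131,.171,9.6)"
```

```text
time: 20.6
tool_pos: [0.5638, -0.0066, 0.1748]
tool_rot: [3.14, -0.005, 0.178]
contact_force: [4.4, 0.6, -0.8]
opening: 0.0005
t 20.6 at [563.8  -6.6 174.8] yaw 10.2 open 0.5 F [ 4.4  0.6 -0.8] 
 row [-4.63 -0.17  0.36] [ 0.1 -0.3  0.6]
```

Contact force is 4.4 N, so it is pushing the arm. I'll continue past centre.

```bash
python3 -m crank '[[-1,0,0.1,0,0,0,0],[-2,0,0.2,0,0,0,0],[-3,0,0.2,0,0,0,0],[-4,-0.1,0.2,0,0,0,0],[-4.6,-0.1,0.2,0,0,0,0]]'
python3 -m crank '[[0,0,-1,0,0,0,0],[0,0,-5,0,0,0,0],[0,0,-9,0,0,0,0],[0,-8,-9,0,0,0,0]]'
python3 - <<'E'
from h import *
to(.518,-.0131,.171,9.6)
t=read_camera("top"); s=read_camera("scene")
im=cv2.hconcat([cv2.resize(c["frame"][b[1]:b[1]+130,b[0]:b[0]+130],(400,400),interpolation=2) for c,b in((s,(245,180)),(t,(250,165)))]); cv2.imwrite("pics/c2.png",im[:,:,::-1])
E
```

```text
time: 21.22
tool_pos: [0.5159, -0.0137, 0.1716]
tool_rot: [-3.141, 0.001, 0.178]
contact_force: [-1.0, 0.2, 1.0]
opening: 0.0007
time: 21.72
tool_pos: [0.5086, 0.0457, 0.2656]
tool_rot: [3.139, -0.008, 0.172]
contact_force: [0.1, 1.5, -0.8]
opening: 0.0002
t 21.725 at [508.6  45.7 265.6] yaw 9.9 open 0.2 F [ 0.1  1.5 -0.8] 
 row [-0.16  5.93  9.47] [ 0.2 -0.5  0.3]
```

View pics/c2.png

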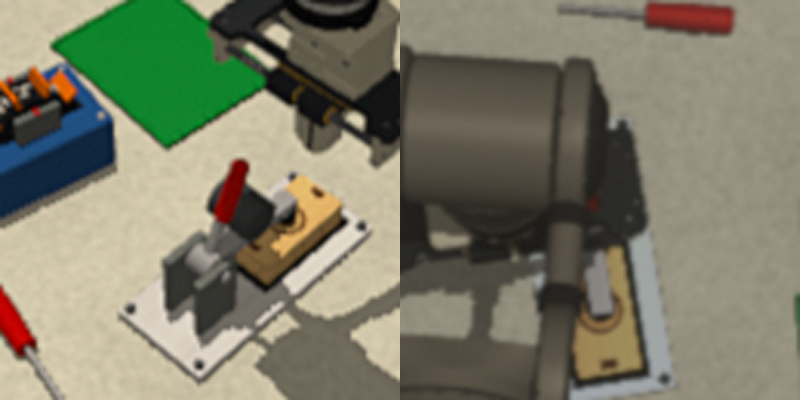

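The clamp has dropped onto the stack by itself: handle up, foot on the rings, fingers clear. Now I'll wait more than four seconds.

```bash
for i in 1 2 3 4 5 6 7 8; do python3 -m crank '[[0,0,0,0,0,0,0],[0,0,0,0,0,0,0],[0,0,0,0,0,0,0],[0,0,0,0,0,0,0],[0,0,0,0,0,0,0]]' | head -1; done
python3 - <<'E'
from h import *
to(.5055,-.0153,.26,9.6)
s=read_camera("scene"); crop(s,265,200,375,300,"c3.png",5)
E
```

```text
time: 22.45
time: 23.08
time: 23.7
time: 24.32
time: 24.95
time: 25.58
time: 26.2
time: 26.82
t 26.825 at [505.8  47.9 261.6] yaw 10.2 open 0.3 F [-0.4 -0.4 -0.2] 
 row [-1.15  6.21  0.16] [0.  0.  0.6]
```

View pics/c3.png

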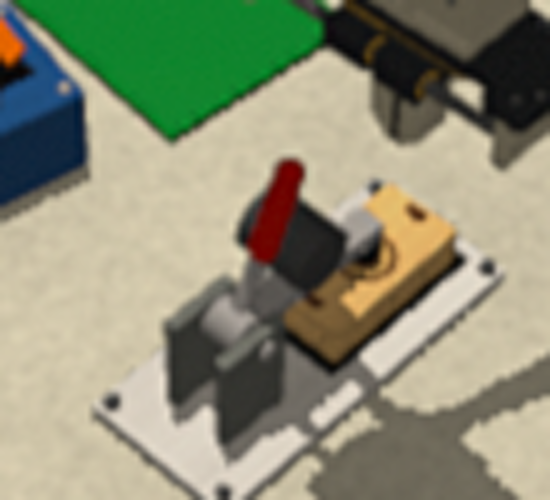

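The clamp has stayed down for more than 5 s. I'll position on the pad side of the handle.

```bash
python3 -m crank '[[-1.2,3,0.2,0,0,0.6,0],[-1.2,6.2,0.2,0,0,0.6,0],[-1.2,6.2,0.2,0,0,0.6,0],[-1.2,6.2,0.2,0,0,0.6,0]]'
python3 -c "
from h import *
to(.5055,-.0153,.179,9.6)"
python3 -m crank '[[0,0,3,0,0,0,0],[0,0,6,0,0,0,0],[0,0,7.9,0,0,0,0],[0,0,8,0,0,0,0]]'
python3 - <<'E'
from h import *
to(.5055,-.0153,.179,9.6)
s=read_camera("scene"); crop(s,245,190,365,290,"c4.png",5)
E
```

```text
time: 27.38
tool_pos: [0.5048, -0.0149, 0.2596]
tool_rot: [-3.141, 0.0, 0.167]
contact_force: [0.1, -0.5, -0.7]
opening: 0.0004
t 27.375 at [504.8 -14.9 259.6] yaw 9.6 open 0.4 F [ 0.1 -0.5 -0.7] 
 row [0.06 0.06 8.06] [-0.  0. -0.]
time: 27.88
tool_pos: [0.5041, -0.0142, 0.1786]
tool_rot: [-3.14, 0.003, 0.169]
contact_force: [0.3, 1.3, -0.1]
opening: 0.0003
t 27.875 at [504.1 -14.2 178.6] yaw 9.7 open 0.3 F [ 0.3  1.3 -0.1] 
 row [ 0.12  0.13 -0.04] [-0.1  0.2  0.1]
```

View pics/c4.png

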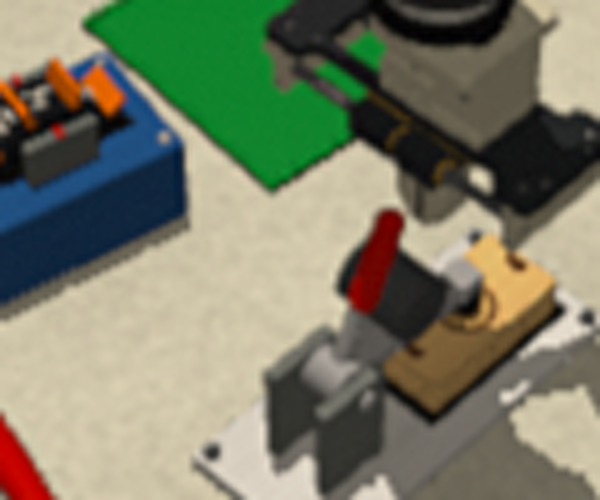

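Run:
```python
from h import *
s=read_camera("scene")
for z in(.16,.179): 
    u=proj(s,[.504,-.0142,z]); print(u,(u-[245,190])*5)
for d in(-.0095,.0095): print((proj(s,[.504+d,-.0142,.16])-[245,190])*5)
print("handle end pred",(proj(s,[.470+.066*.986,-.0213+.066*.167,.175])-[245,190])*5)
```

```text
[330.06496007 231.54904498] [425.32480036 207.74522489]
[330.28462304 227.02586983] [426.42311518 185.12934916]
[438.76061554 200.26371711]
[411.81529801 215.26776413]
handle end pred [385.63070528 219.10982519]
```

The finger block is where the calibration predicts (425,205), just on the pad side of the red grip (386,219). I'll push the handle back.

```bash
python3 -m crank '[[1.8,0,0,0,0,0,0],[3.6,0,0,0,0,0,0],[5.4,0,0,0,0,0,0],[7.2,0,0,0,0,0,0],[9,0.1,0,0,0,0,0]]'
python3 -m crank '[[1.6,0.1,0,0,0,0,0],[3.2,0.1,0,0,0,0,0],[4.9,0.1,0,0,0,0,0],[4.9,0.1,-2,0,0,0,0],[4.9,0.1,-7,0,0,0,0]]'
python3 - <<'E'
from h import *
to(.5055,-.0153,.25,9.6)
s=read_camera("scene"); crop(s,245,190,365,290,"c5.png",5)
E
```

```text
time: 28.6
tool_pos: [0.5931, -0.0012, 0.1803]
tool_rot: [3.141, 0.003, 0.168]
contact_force: [-5.4, -1.1, -1.6]
opening: 0.0006
time: 29.22
tool_pos: [0.6415, 0.0065, 0.249]
tool_rot: [-3.14, 0.004, 0.168]
contact_force: [0.8, -0.4, -0.5]
opening: 0.0004
t 29.225 at [641.5   6.5 249. ] yaw 9.6 open 0.4 F [ 0.8 -0.4 -0.5] 
 row [-13.78  -0.13  -0.04] [-0.1  0.2  0. ]
```

View pics/c5.png

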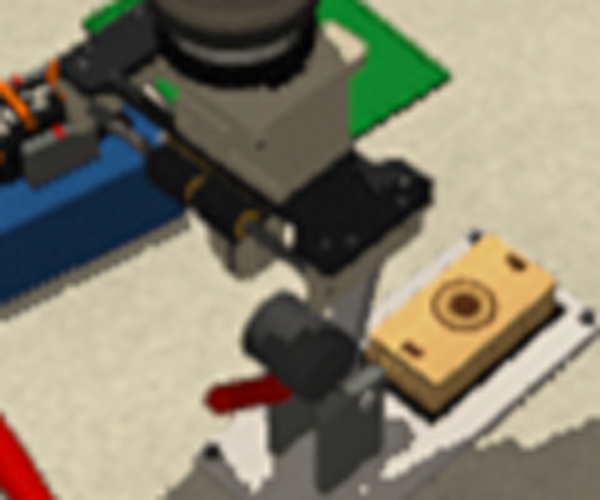

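The clamp has gone fully open by itself. I'll move above the stack.

```bash
python3 -m crank '[[0,0,-2,0,0,0,0],[-6,0,-2,0,0,0,0],[-12,0,-2,0,0,0,0.5],[-17.4,-0.1,-2,0,0,0,1],[-17.4,-0.1,0,0,0,0,1]]'
python3 - <<'E'
from h import *
to(.470,-.021,.16,10)
t=read_camera("top"); s=read_camera("scene")
im=cv2.hconcat([cv2.resize(c["frame"][b[1]:b[1]+130,b[0]:b[0]+130],(400,400),interpolation=2) for c,b in((s,(245,180)),(t,(250,165)))]); cv2.imwrite("pics/c6.png",im[:,:,::-1])
E
```

```text
time: 29.9
tool_pos: [0.4689, -0.0222, 0.2526]
tool_rot: [3.139, -0.005, 0.167]
contact_force: [0.9, 0.5, 0.8]
opening: 0.0259
t 29.9 at [468.9 -22.2 252.6] yaw 9.6 open 25.9 F [0.9 0.5 0.8] 
 row [ 0.08 -0.12  9.26] [ 0.1 -0.3 -0.4]
```

View pics/c6.png

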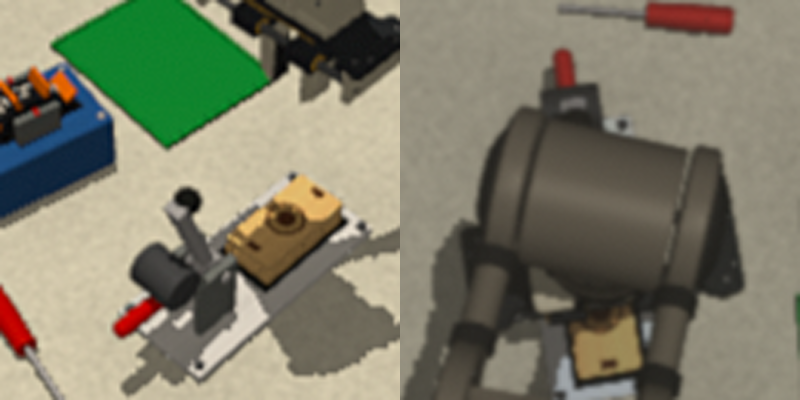

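```bash
python3 -m crank '[[0.1,-0.1,4,0,0,-0.4,1],[0.1,-0.1,8,0,0,-0.4,1],[0.1,-0.1,12,0,0,-0.4,1],[0.1,-0.1,15,0,0,-0.4,1],[0.1,-0.1,15,0,0,-0.4,1]]'
python3 -c "
from h import *
to(.470,-.021,.054,10)"
```

```text
time: 30.62
tool_pos: [0.4713, -0.0207, 0.0987]
tool_rot: [-3.14, 0.003, 0.175]
contact_force: [-0.4, -0.3, 0.4]
opening: 0.0841
t 30.625 at [471.3 -20.7  98.7] yaw 10.0 open 84.1 F [-0.4 -0.3  0.4] 
 row [-0.12  0.01  4.47] [-0.1  0.2  0. ]
```

```bash
python3 -m crank '[[-0.1,0,1,0,0,0,1],[-0.1,0,3,0,0,0,1],[-0.1,0,4.4,0,0,0,1],[-0.1,0,4.4,0,0,0,1],[-0.1,0,4.4,0,0,0,1]]'
python3 -m crank '[[0,0,0,0,0,0,0.6],[0,0,0,0,0,0,0.4],[0,0,0,0,0,0,0.3],[0,0,0,0,0,0,0.3],[0,0,0,0,0,0,0.3]]' 20
python3 -c "
from h import *
to(.4195,-.300,.15,94.5)"
```

```text
time: 31.25
tool_pos: [0.471, -0.0212, 0.0563]
tool_rot: [3.141, -0.001, 0.175]
contact_force: [-0.7, -0.0, -0.0]
opening: 0.0917
time: 31.88
tool_pos: [0.4705, -0.0212, 0.0557]
tool_rot: [3.141, -0.0, 0.175]
contact_force: [-0.6, -0.8, 1.3]
opening: 0.0559
t 31.875 at [470.5 -21.2  55.7] yaw 10.0 open 55.9 F [-0.6 -0.8  1.3] 
 row [-9.87 26.57 -9.42] [  0.    0.  -84.5]
```

```bash
python3 -m crank '[[0,0,-4,0,0,0,0.3],[-1,3,-9,0,0,-8,0.3],[-3,8,-9.4,0,0,-18,0.3],[-5,13,-9.4,0,0,-28,0.3],[-7,18,-9.4,0,0,-38,0.3]]'
python3 -c "
from h import *
to(.4195,-.300,.10,94.5)"
```

```text
time: 32.5
tool_pos: [0.4339, -0.2061, 0.1499]
tool_rot: [3.141, -0.0, 0.821]
contact_force: [1.2, 0.8, -0.9]
opening: 0.0558
t 32.5 at [ 433.9 -206.1  149.9] yaw 47.0 open 55.8 F [ 1.2  0.8 -0.9] 
 row [-7.86  5.34  4.99] [  0.    0.  -47.5]
```

```bash
python3 -m crank '[[-4,3,0,0,0,-10,0.3],[-7.9,5.3,1,0,0,-20,0.3],[-7.9,5.3,3,0,0,-30,0.3],[-7.9,5.3,5,0,0,-40,0.3],[-7.9,5.3,7,0,0,-47.5,0.3]]'
python3 -c "
from h import *
to(.4195,-.300,.032,94.5)"
```

```text
time: 33.12
tool_pos: [0.4185, -0.2986, 0.0788]
tool_rot: [-3.141, -0.0, 1.648]
contact_force: [-0.6, 0.3, -0.4]
opening: 0.0558
t 33.125 at [ 418.5 -298.6   78.8] yaw 94.4 open 55.8 F [-0.6  0.3 -0.4] 
 row [-0.15  0.09  4.68] [-0.  -0.  -0.1]
```

```bash
python3 -m crank '[[-0.1,0,2,0,0,0,0.3],[-0.1,0,3.8,0,0,0,0.3],[-0.1,0,4.6,0,0,0,0.3],[-0.1,0,4.85,0,0,0,0.3],[-0.1,0,4.85,0,0,0,0.3]]'
python3 -m crank '[[0,0,0,0,0,0,0.3],[0,0,0,0,0,0,0.8],[0,0,0,0,0,0,0.8],[0,0,0,0,0,0,0.9],[0,0,-3,0,0,0,0.9]]'
python3 -m crank '[[0,0,-6,0,0,0,1],[0,0,-10,0,0,0,1],[4,-2,-11,0,0,10,1],[9,-4,-11,0,0,20,1],[14,-4,-11,0,0,30,1]]'
python3 - <<'E'
from h import *
to(.470,-.021,.16,10)
t=read_camera("top"); s=read_camera("scene")
im=cv2.hconcat([cv2.resize(c["frame"][b[1]:b[1]+130,b[0]:b[0]+130],(400,400),interpolation=2) for c,b in((s,(240,160)),(t,(280,215)))]); cv2.imwrite("pics/t1.png",im[:,:,::-1])
E
```

```text
time: 33.75
tool_pos: [0.4191, -0.2997, 0.0315]
tool_rot: [3.141, 0.001, 1.644]
contact_force: [-0.0, -0.4, -1.7]
opening: 0.0555
time: 34.38
tool_pos: [0.4178, -0.2985, 0.0599]
tool_rot: [-3.138, -0.003, 1.644]
contact_force: [0.9, -0.5, 1.0]
opening: 0.0822
time: 35.0
tool_pos: [0.3674, -0.1615, 0.1713]
tool_rot: [3.142, 0.0, 1.113]
contact_force: [1.3, 0.1, -0.6]
opening: 0.0917
t 35.0 at [ 367.4 -161.5  171.3] yaw 63.8 open 91.7 F [ 1.3  0.1 -0.6] 
 row [17.14  2.99  1.13] [ 0.   0.  53.8]
```

View pics/t1.png

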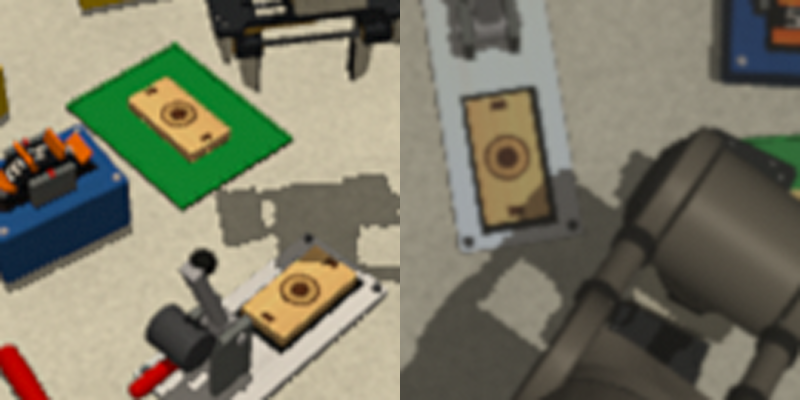

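The first panel is centred in the tray and the second is still square on the pad. I'll fetch it.

```bash
python3 -m crank '[[6,1,0,0,0,10,1],[12,2,0,0,0,20,1],[17.1,3,0,0,0,30,1],[17.1,3,2,0,0,40,1],[17.1,3,4,0,0,50,1]]'
python3 -c "
from h import *
to(.470,-.021,.040,10)"
```

```text
time: 35.72
tool_pos: [0.4716, -0.0211, 0.1307]
tool_rot: [3.141, -0.001, 0.28]
contact_force: [0.8, -0.1, 0.1]
opening: 0.092
t 35.725 at [471.6 -21.1 130.7] yaw 16.0 open 92.0 F [ 0.8 -0.1  0.1] 
 row [-0.16 -0.06  9.07] [ 0.  -0.1  6. ]
```

```bash
python3 -m crank '[[-0.1,0,2,0,0,6,1],[-0.1,0,5,0,0,6,1],[-0.1,0,8,0,0,6,1],[-0.1,0,9,0,0,6,1],[-0.1,0,9,0,0,6,1]]'
python3 -m crank '[[0,0,0,0,0,0,0.6],[0,0,0,0,0,0,0.4],[0,0,0,0,0,0,0.3],[0,0,0,0,0,0,0.3],[0,0,0,0,0,0,0.3]]' 20
python3 -c "
from h import *
to(.4195,-.300,.15,94.5)"
```

```text
time: 36.35
tool_pos: [0.4694, -0.0225, 0.041]
tool_rot: [-3.141, 0.001, 0.177]
contact_force: [0.3, 0.1, 0.9]
opening: 0.0916
time: 36.98
tool_pos: [0.4694, -0.0222, 0.0414]
tool_rot: [3.141, -0.0, 0.177]
contact_force: [-1.3, -0.1, 3.1]
opening: 0.0561
t 36.975 at [469.4 -22.2  41.4] yaw 10.1 open 56.1 F [-1.3 -0.1  3.1] 
 row [ -9.8   26.46 -10.85] [  0.   -0.  -84.4]
```

```bash
python3 -m crank '[[0,0,-5,0,0,0,0.3],[-1,3,-10.5,0,0,-8,0.3],[-3,8,-10.8,0,0,-18,0.3],[-5,13,-10.8,0,0,-28,0.3],[-7,18,-10.8,0,0,-38,0.3]]'
python3 -c "
from h import *
to(.4195,-.300,.10,94.5)"
```

```text
time: 37.6
tool_pos: [0.4332, -0.2072, 0.1494]
tool_rot: [3.141, -0.0, 0.822]
contact_force: [0.7, -0.5, -0.7]
opening: 0.0555
t 37.6 at [ 433.2 -207.2  149.4] yaw 47.1 open 55.5 F [ 0.7 -0.5 -0.7] 
 row [-7.74  5.31  4.94] [  0.    0.  -47.4]
```

```bash
python3 -m crank '[[-4,3,0,0,0,-10,0.3],[-7.7,5.3,1,0,0,-20,0.3],[-7.7,5.3,3,0,0,-30,0.3],[-7.7,5.3,4.5,0,0,-40,0.3],[-7.7,5.3,6.5,0,0,-47.4,0.3]]'
python3 -c "
from h import *
to(.419,-.2997,.045,94.3)"
```

```text
time: 38.22
tool_pos: [0.4195, -0.2984, 0.0837]
tool_rot: [3.141, 0.0, 1.648]
contact_force: [-0.5, 0.4, 0.2]
opening: 0.0556
t 38.225 at [ 419.5 -298.4   83.7] yaw 94.4 open 55.6 F [-0.5  0.4  0.2] 
 row [-0.12 -0.06  3.87] [0.  0.  0.1]
```

```bash
python3 -m crank '[[-0.1,-0.1,1.5,0,0,0,0.3],[-0.1,-0.1,3,0,0,0,0.3],[-0.1,-0.1,3.8,0,0,0,0.3],[-0.1,-0.1,3.95,0,0,0,0.3],[-0.1,-0.1,3.95,0,0,0,0.3]]'
python3 -m crank '[[0,0,0,0,0,0,0.3],[0,0,0,0,0,0,0.8],[0,0,0,0,0,0,0.8],[0,0,0,0,0,0,0.9],[0,0,-3,0,0,0,0.9]]'
python3 -m crank '[[0,0,-6,0,0,0,1],[0,0,-12,0,0,0,0.5],[0,0,-16,0,0,10,0],[8,-2,-16,0,0,20,0],[12,-4,-16,0,0,30,0]]'
python3 - <<'E'
from h import *
to(.62,-.2615,.2,-2.1)
t=read_camera("top"); s=read_camera("scene")
im=cv2.hconcat([cv2.resize(c["frame"][b[1]:b[1]+130,b[0]:b[0]+130],(400,400),interpolation=2) for c,b in((s,(240,160)),(t,(340,165)))]); cv2.imwrite("pics/t2.png",im[:,:,::-1])
E
```

```text
time: 38.85
tool_pos: [0.4189, -0.2994, 0.045]
tool_rot: [3.141, 0.001, 1.643]
contact_force: [0.5, 0.0, -0.3]
opening: 0.0558
time: 39.48
tool_pos: [0.4176, -0.2983, 0.0734]
tool_rot: [-3.138, -0.003, 1.643]
contact_force: [0.1, -0.2, 0.8]
opening: 0.0817
time: 40.1
tool_pos: [0.3704, -0.183, 0.2349]
tool_rot: [3.14, -0.0, 1.113]
contact_force: [-0.0, -0.1, 0.5]
opening: 0.0567
t 40.1 at [ 370.4 -183.   234.9] yaw 63.8 open 56.7 F [-0.  -0.1  0.5] 
 row [ 3.98 25.86  3.52] [ 0.1 -0.  65.9]
```

View pics/t2.png

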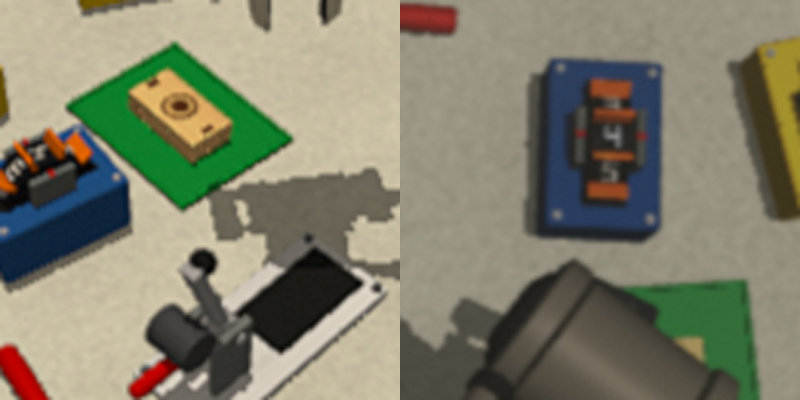

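Both panels are stacked in the tray, the clamp is open, and the wheel still reads 4. Now I'll roll it back to 0.

```bash
python3 -c "
from h import *
to(.647,-.2628,.2,-2.1)"
python3 -m crank '[[5.1,27,0,0,0,10,0],[5.1,27,0,0,0,20,0],[5.1,28.3,0,0,0,30,0],[5.1,28.3,0,0,0,40,0],[5.1,28.3,0,0,0,50,0]]'
python3 -c "
from h import *
to(.647,-.2628,.16,-2.1)"
```

```text
t 40.2 at [ 367.5 -179.3  234.2] yaw 64.1 open 48.3 F [-0.  -0.6 -0.2] 
 row [ 4.69 28.8   3.31] [-0.3  0.1 66.2]
time: 40.83
tool_pos: [0.6501, -0.2625, 0.2334]
tool_rot: [3.141, 0.0, 0.243]
contact_force: [-0.9, 0.8, 0.2]
opening: 0.0011
t 40.825 at [ 650.1 -262.5  233.4] yaw 13.9 open 1.1 F [-0.9  0.8  0.2] 
 row [-0.31 -0.04  7.34] [ 0.  0. 16.]
```

```bash
python3 -m crank '[[-0.3,0,3,0,0,10,0],[-0.3,0,5,0,0,16,0],[-0.3,0,7.3,0,0,16,0],[-0.3,0,7.3,0,0,16,0]]'
python3 -c "
from h import *
to(.647,-.2628,.1295,-2.1)"
```

```text
time: 41.32
tool_pos: [0.644, -0.2622, 0.1591]
tool_rot: [-3.14, 0.004, -0.031]
contact_force: [0.4, 0.5, 0.1]
opening: 0.0004
t 41.325 at [ 644.  -262.2  159.1] yaw -1.8 open 0.4 F [0.4 0.5 0.1] 
 row [0.31 0.06 2.96] [-0.1  0.2  0.3]
```

```bash
python3 -m crank '[[0.3,0.1,1.5,0,0,0.3,0],[0.3,0.1,2.9,0,0,0.3,0],[0.3,0.1,2.9,0,0,0.3,0]]'
python3 -c "
from h import *
to(.5945,-.2609,.1305,-2.1)"
```

```text
time: 41.7
tool_pos: [0.6472, -0.263, 0.131]
tool_rot: [-3.14, 0.003, -0.037]
contact_force: [0.2, -0.2, 0.5]
opening: 0.0004
t 41.7 at [ 647.2 -263.   131. ] yaw -2.1 open 0.4 F [ 0.2 -0.2  0.5] 
 row [-5.27 -0.02  0.07] [-0.1  0.1 -0. ]
```

```bash
python3 -m crank '[[-1.2,0,0.1,0,0,0,0],[-2.4,0,0,0,0,0,0],[-3.6,0,0,0,0,0,0],[-4.8,0,0,0,0,0,0],[-5.3,0,0,0,0,0,0]]'
python3 -m crank '[[0,0,0,0,0,0,0],[0.7,0,0,0,0,0,0],[0.7,0,-4,0,0,0,0],[2,0,-5,0,0,0,0],[4.1,0,-4,0,0,0,0]]'
python3 - <<'E'
from h import *
to(.634,-.2623,.1295,-2.1); wheel("w7.png")
E
```

```text
time: 42.32
tool_pos: [0.5954, -0.2616, 0.1337]
tool_rot: [3.141, -0.002, -0.037]
contact_force: [2.2, -0.0, 2.6]
opening: 0.0004
time: 42.95
tool_pos: [0.6374, -0.2635, 0.1749]
tool_rot: [3.14, -0.003, -0.037]
contact_force: [-0.3, -0.5, -0.8]
opening: 0.0006
t 42.95 at [ 637.4 -263.5  174.9] yaw -2.1 open 0.6 F [-0.3 -0.5 -0.8] 
 row [-0.36 -0.12  4.54] [ 0.1 -0.2 -0. ]
```

View pics/w7.png

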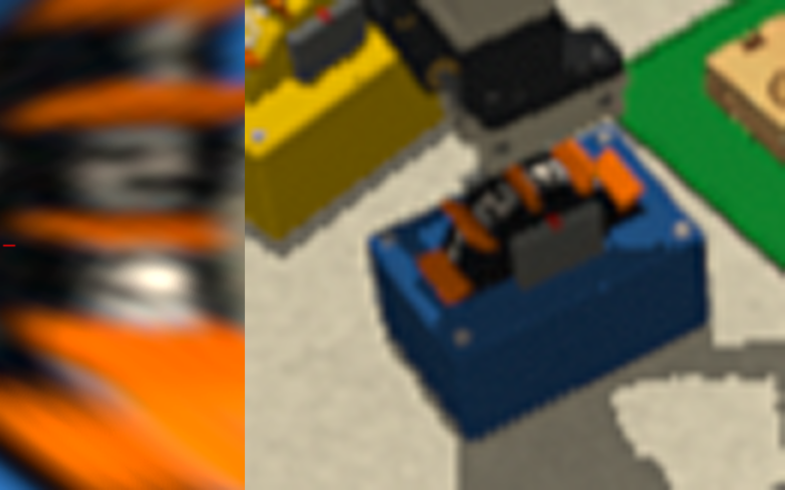

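The wheel is at about 2.7, with 2 above the top and 3 below. Stroke B comes next.

```bash
python3 -m crank '[[-0.2,-0.1,2.5,0,0,0,0],[-0.2,-0.1,4.5,0,0,0,0],[-0.2,-0.1,4.5,0,0,0,0],[-0.2,-0.1,4.5,0,0,0,0]]'
python3 -c "
from h import *
to(.5945,-.2609,.1305,-2.1)"
```

```text
time: 43.5
tool_pos: [0.6342, -0.2617, 0.1272]
tool_rot: [-3.141, 0.0, -0.037]
contact_force: [1.7, -0.4, -0.7]
opening: 0.0004
t 43.5 at [ 634.2 -261.7  127.2] yaw -2.1 open 0.4 F [ 1.7 -0.4 -0.7] 
 row [-3.97  0.07 -0.33] [-0.  0. -0.]
```

```bash
python3 -m crank '[[-1,0,-0.3,0,0,0,0],[-2,0,-0.3,0,0,0,0],[-3,0,-0.3,0,0,0,0],[-4,0,-0.3,0,0,0,0],[-4,0,-0.3,0,0,0,0]]'
python3 -m crank '[[0.7,0,0,0,0,0,0],[0.7,0,-4,0,0,0,0],[2,0,-5,0,0,0,0],[4.1,0,-4,0,0,0,0],[4.1,0,-4,0,0,0,0]]'
python3 - <<'E'
from h import *
to(.634,-.2623,.1295,-2.1); wheel("w8.png")
E
```

```text
time: 44.12
tool_pos: [0.5928, -0.2605, 0.131]
tool_rot: [-3.142, 0.001, -0.038]
contact_force: [-0.2, 0.0, 0.5]
opening: 0.0004
time: 44.75
tool_pos: [0.6354, -0.2614, 0.1691]
tool_rot: [-3.141, 0.002, -0.036]
contact_force: [-0.3, -0.2, -0.6]
opening: 0.0005
t 44.75 at [ 635.4 -261.4  169.1] yaw -2.1 open 0.5 F [-0.3 -0.2 -0.6] 
 row [-0.12  0.1   3.96] [-0.1  0.1  0. ]
```

View pics/w8.png

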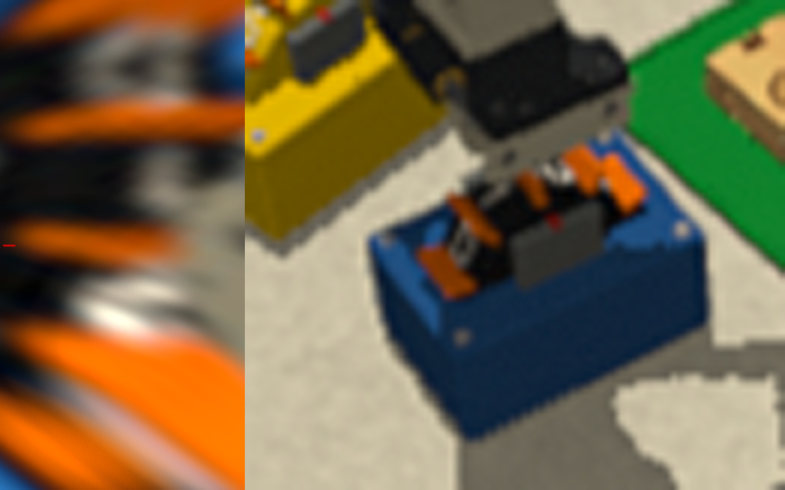

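The wheel is at about 1.5, with 1 above the top. Stroke C next.

```bash
python3 -m crank '[[-0.5,0.1,2,0,0,0,0],[-0.9,0.1,4,0,0,0,0],[-0.9,0.1,3.9,0,0,0,0],[-0.9,0.1,3.9,0,0,0,0]]'
python3 -c "
from h import *
to(.5945,-.2609,.1305,-2.1)"
```

```text
time: 45.3
tool_pos: [0.6256, -0.2626, 0.1323]
tool_rot: [3.141, 0.0, -0.037]
contact_force: [-0.4, 0.5, -0.1]
opening: 0.0003
t 45.3 at [ 625.6 -262.6  132.3] yaw -2.1 open 0.3 F [-0.4  0.5 -0.1] 
 row [-3.12 -0.06  0.18] [ 0.  0. -0.]
```

```bash
python3 -m crank '[[-0.8,0,0.1,0,0,0,0],[-1.6,0,0.1,0,0,0,0],[-2.4,0,0.1,0,0,0,0],[-3,0,0.1,0,0,0,0],[-3,0,0.1,0,0,0,0]]'
python3 -m crank '[[0.7,0,0,0,0,0,0],[0.7,0,-4,0,0,0,0],[2,0,-5,0,0,0,0],[4.1,0,-6,0,0,0,0],[4.1,0,-6,0,0,0,0]]'
python3 - <<'E'
from h import *
to(.634,-.2623,.1295,-2.1); wheel("w9.png")
E
```

```text
time: 45.92
tool_pos: [0.5951, -0.2615, 0.1309]
tool_rot: [-3.142, 0.001, -0.038]
contact_force: [0.5, 0.4, 0.1]
opening: 0.0001
time: 46.55
tool_pos: [0.638, -0.2629, 0.1908]
tool_rot: [3.141, -0.001, -0.036]
contact_force: [-1.1, 0.1, -1.0]
opening: 0.0009
t 46.55 at [ 638.  -262.9  190.8] yaw -2.1 open 0.9 F [-1.1  0.1 -1. ] 
 row [-0.41 -0.05  6.13] [ 0. -0.  0.]
```

View pics/w9.png

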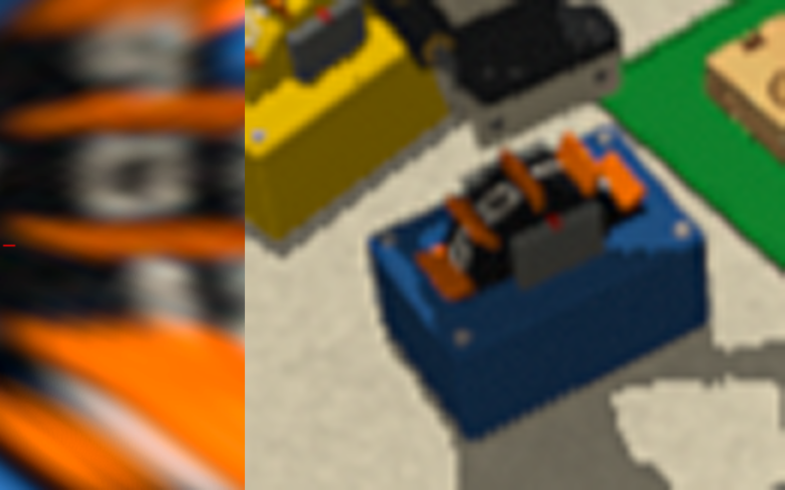

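0 is about 22° above the top. Final stroke, stopping at the same point that gave exactly 4 earlier, and gently against the stop.

```bash
python3 -m crank '[[-0.5,0,3,0,0,0,0],[-0.5,0,6,0,0,0,0],[-0.5,0,6,0,0,0,0],[-0.5,0,6,0,0,0,0]]'
python3 -c "
from h import *
to(.6067,-.2613,.131,-2.1)"
```

```text
time: 47.1
tool_pos: [0.6313, -0.2628, 0.1307]
tool_rot: [-3.141, 0.001, -0.037]
contact_force: [0.2, -0.6, 1.0]
opening: 0.0006
t 47.1 at [ 631.3 -262.8  130.7] yaw -2.1 open 0.6 F [ 0.2 -0.6  1. ] 
 row [-2.47 -0.05 -0.03] [-0.   0.1 -0. ]
```

```bash
python3 -m crank '[[-0.7,0,0,0,0,0,0],[-1.4,0,0,0,0,0,0],[-2,0,0,0,0,0,0],[-2.3,0,0,0,0,0,0],[-2.4,0,0,0,0,0,0]]'
python3 -m crank '[[-0.1,0,0,0,0,0,0],[-0.1,0,0,0,0,0,0]]'
python3 -m crank '[[0.6,0,0,0,0,0,0],[0.6,0,-5,0,0,0,0],[-4,0,-11,0,0,0,0],[-16,-6,-15,0,0,0,0],[-16,-20,-15,0,0,0,0]]'
python3 -m crank '[[0,-8,0,0,0,0,0],[0,-16,0,0,0,0,0],[0,-24,0,0,0,0,0]]'
python3 - <<'E'
from h import *
to(.6067,-.2613,.131,-2.1); wheel("w10.png")
t=read_camera("top")
im=cv2.convertScaleAbs(unroll(t,(0,-.002)),alpha=1.5);cv2.imwrite("pics/w11.png",cv2.resize(np.hstack([im,cv2.resize(t["frame"][185:235,390:425],(224,320),interpolation=2)]),None,fx=1.5,fy=1.5)[:,:,::-1])
E
```

```text
time: 47.72
tool_pos: [0.6096, -0.262, 0.1314]
tool_rot: [3.141, -0.005, -0.037]
contact_force: [11.2, 0.2, -3.6]
opening: 0.0008
time: 47.98
tool_pos: [0.6094, -0.2621, 0.1316]
tool_rot: [3.14, -0.007, -0.037]
contact_force: [12.0, 0.5, -3.1]
opening: 0.0
time: 48.6
tool_pos: [0.4979, -0.1768, 0.2622]
tool_rot: [3.14, 0.0, -0.041]
contact_force: [0.4, 2.4, 0.2]
opening: 0.0002
time: 48.98
tool_pos: [0.5064, 0.0128, 0.261]
tool_rot: [3.141, 0.001, -0.038]
contact_force: [0.5, 0.0, 0.3]
opening: 0.0004
t 48.975 at [506.4  12.8 261. ] yaw -2.2 open 0.4 F [0.5 0.  0.3] 
 row [11.08 27.01 13.01] [ 0.   0.1 -0.1]
```

View pics/w10.png

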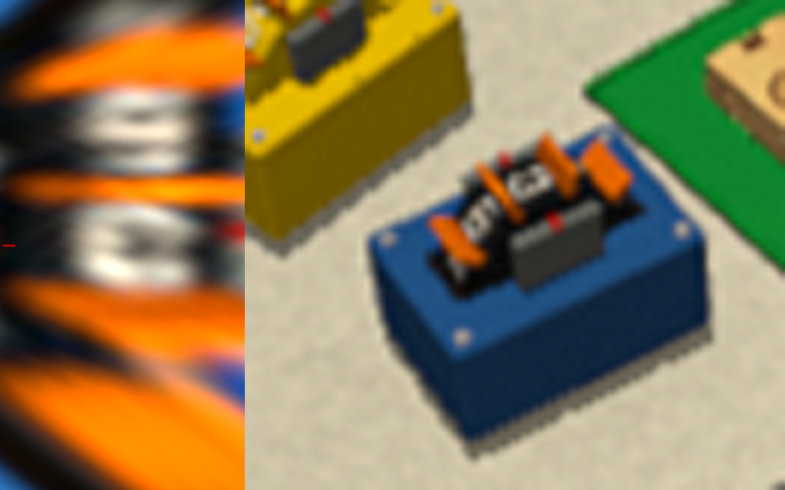

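View pics/w11.png

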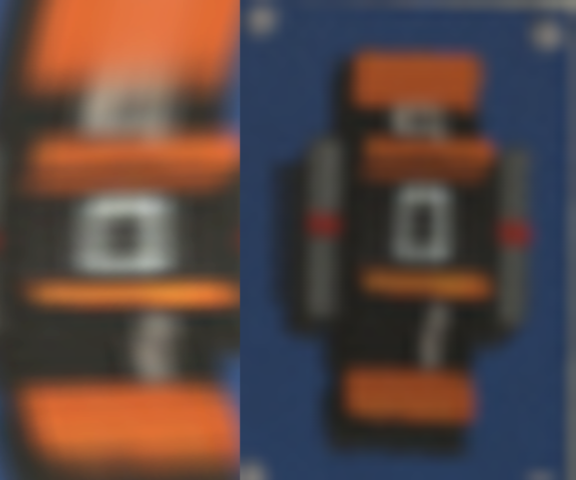

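0 is uppermost, level with the red marks, and the push was resisted at 12 N, so it is against the stop. A final overview before handing in:

Run:
```python
from h import *
t=read_camera("top"); s=read_camera("scene")
cv2.imwrite("pics/fin.png",cv2.hconcat([cv2.resize(s["frame"][150:450,150:450],(400,400),interpolation=2),cv2.resize(t["frame"][130:350,90:530],(400,400))])[:,:,::-1])
h,S,V=cv2.split(hsv(s)); print(rect(s,(h>10)&(h<28)&(S>75)&(V>110),.033,200,(265,175,330,230)))
```

```text
[(425, -287, 128, 70, -85.6, array([298., 197.]))]
```

View pics/fin.png

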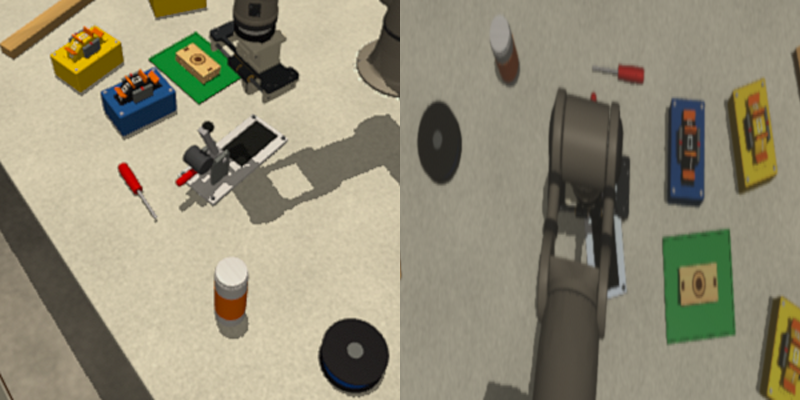

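Both views show the panels stacked in the tray, the clamp open and the wheel at 0. The spool, can and screwdriver look unmoved, and the robot is touching nothing.

```bash
python3 -c "
from cell import robot
print(robot.hand_in())"
```

```text
the job is handed in; nothing more can be done
None
```

I did every step in the order asked and handed the job in at about 49 s. The hand-in gave no verdict.

- **Pressing:** there were two panels in this run. I stacked both square on the pad and rolled the wheel from about 6.7 to 4. The clamp then dropped over centre by itself and stayed down untouched for over 5 s.
- **Unloading:** the clamp swung open by itself once its handle was pushed past centre. Both panels then went flat into the tray, stacked, and I rolled the wheel back to 0.

**Last checks:**
- The panels lie in the middle of the tray and the clamp stands open.
- The wheel reads 0, level with the marks. A push of about 12 N met resistance there, so it is at its stop.
- The spool, can, screwdriver and yellow look-alikes appear unmoved by eye, though I did not measure their positions.
- The robot is clear of everything.

**What disagreed:**
- The two cameras disagree by about 3 mm in y, so I used averages.
- Judged against the 0 stop, the "4" setting was about 3° (0.06 rad) short of exact, though 4 was clearly uppermost.

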